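# Nest angle offcuts on a saddle and lock them with a cam hold-down

## Robot

A 7-joint arm with a two-finger parallel gripper is mounted at the origin on a cart in front of the work surface, level with it; the furniture and walls round the work are solid. World frame = base frame: x ahead of the robot, y to its left, z up, the work surface at z = 0. Lengths are in m, angles in degrees, forces in N, time in s.
With the tool pointing down it reaches from about 0.425 to 0.875 m from the base axis. Payload 4.7 kg.
Tool frame: the origin (TCP) lies midway between the tips of the shut fingers; the grasp point (between the pads) lies 19 mm behind it; z points along the fingers, y is the line along which they close (so a half turn about z gives the same grasp; the last joint's range is limited). The gripper opens to 87 mm and grips with 3 to 60 N. Pads are 19 mm wide; open, the fingers measure 117 mm over their backs; the gripper's body (75 mm by 190 mm) begins 51 mm behind the grasp point.
Start: joints at [-62.561, 18.392, -4.016, 83.108, 1.295, 78.541, -3.26], TCP at [0.291, 0.581, 0.223] pointing down, gripper open.
Joint ranges: [-163.93, 163.93], [-17.29, 119.83], [-79.2, 71.16], [3.27, 140.29], [-89.18, 269.18], [5.43, 117.66], [-154.24, 154.24]. Speed limits (degrees/s): [147.25, 147.25, 180, 180, 180, 180, 180].

## Interface

Orientations are given as [roll, pitch, yaw] about the fixed x, y, z axes, in that order (R = Rz(yaw) Ry(pitch) Rx(roll)).
In Python, from cell import env, viewer, boxes_of, masks_of gives the robot as it stands. The module is installed in compiled form; this text tells all that it offers.
- The arm moves only by the tool apply_moves, never from a script. Its argument "moves" is a list of rows, each a list of 7 numbers: the shift along the tool's x, y, z scaled (see below), then the turn, a rotation vector about the tool's x, y, z scaled (see below), then the opening, from 0 (shut) to 1 (fully open). A call has 1 to 20 rows; each row is the pose to reach, as a shift and turn from the pose commanded when the call began, along the tool's axes at that moment; what a row does not reach only later rows make up. The controller multiplies each number of a shift by 0.2 m and each number of a turn by 1.5 rad. A row lasts 1/10 s, in which the tool goes at most 50 mm and 8.59 degrees, less where a joint would pass 70% of its speed; a pose out of reach is approached as far as the arm can. A call with a number of a shift or a turn outside -1 to 1 is refused whole. A call with a gripper value outside its range is refused whole. The fingers move at their own pace and stop on an object; "grip_force" is the grip in N (left out, the last holds). Time passes only in rows, so rows that repeat a pose let the fingers close. It gives the time, the measured TCP pose, the force, the opening and the grip force at its end, in the units of the state.
- env.get_obs(): the state, without advancing time (a new reading comes with each control period).
- viewer.read_camera(name): name is "side" or "top" or "wrist"; returns the picture (480x640x3 uint8, red, green, blue); there is no depth.
- viewer.get_calibration(name): a dict with "fov_y" (degrees; the focal length in pixels is half the picture's height over the tangent of half this angle, whatever the lens; pixels are square), "cx", "cy" (the principal point, pixels), "k1" (the pictures are not rectified: a ray, as slopes to the right and down, at radius r is drawn at 1 + k1 r^2 times it, then the intrinsics apply), "position" and "orientation" of the camera in the world. Camera axes: x right, y up, looking along -z (the intrinsics and any distortion apply to the point x, -y, -z); pixel columns grow to the right and rows downward; lengths in m; the calibration is good to about 2 mm. A picture is of the moment at which its call begins: read the wrist's pose just before it. get_calibration takes no time and is no camera call; for the wrist camera it gives the pose at the moment of the call.
- env.sign_off(): hands the job in; it is judged then, once.
Trained networks look in the newest picture that a camera, given by its name, has taken for a name from the list of things; names that differ only in an ending like _2 or _b are one class to them, and where a whole thing is asked for, a point or a joint stands for the part that bears it (a point fixed in the world has none). Each returns a list of dicts, best first, with "conf" (0 to 1); they miss things now and then, are a little off and sometimes report something else, mostly with a low value. They report only what shows in the picture. A call takes as long as a camera call.
- boxes_of(camera, target): "location" ([column, row] in pixels, amid what is visible of it).
- masks_of(camera, target): "pixels" (480x640 bool, what is visible of it) and "location" ([column, row] in pixels, amid what is visible of it).
The state is a dict: "time_s": time; "qpos": joint angles; "joint_velocities": joint speeds; "effort": joint torques, N m; "tool_pos": TCP position; "tool_rot": TCP orientation; "force": force on the tool from outside, world axes, zero at the start; "wrist_torque": the same for the moment, N m; "grip_width": finger opening in m; "grasp_force": force on a finger pad.
Only numpy, scipy, OpenCV 4.12 (cv2) and the standard library are available. Lean on these libraries where they do the work, as an engineer would, in place of code of your own. Each camera call takes 0.05 s, during which the arm holds its last target. There are 200 camera calls.

## Task

Get the angle offcuts ready for measuring as one batch: open the empty hold-down clamp (cam lever all the way up, arm swung right aside) and lay all the offcuts that are there, ridge up, on its ridge-shaped saddle, nested one over the other with legs aligned, ends flush and the pile centred on the saddle. Then swing the arm over them to its stop and, with the lever still open, turn the wing nut until the rubber pad just touches the top offcut, and only then flip the cam lever fully over, so that the pile is held firmly but not crushed. Leave the micrometer, the brass bush and the plug gauge alone.

Things in the scene. Friction and masses are not known exactly. Their poses are not given: they have to be found in the camera images.
- fixture: fixed hold-down fixture: grey base plate 172x84x10 mm with a dark tent-shaped saddle. Origin: on the table below the middle of the saddle's ridge; y along the ridge, z up, x towards the post (vertical 24 mm rod at x = +100 mm, y = 0; base plate from x = -36 to +136 mm), which carries the clamp's swinging arm
- saddle_ridge (a point): middle of the bare ridge of the saddle, 38 mm above the table; saddle 40 mm long, its 90 deg faces fit inside an angle section. The first section rests with its origin 14.7 mm and its ridge 46.8 mm above the table, each next one 9.9 mm higher
- head (a joint): swing of the clamp arm about the post, rad: 0 aside, arm points to fixture -y; grows clockwise seen from above; stop at 1.571, arm points to fixture -x, pad over the saddle's middle. Stays where left (0.1 N m friction). Arm: aluminium bar 24 mm wide reaching 120 mm from the post axis, underside 105 mm, top 117 mm above the table (lever open); push its side between post and nut
- wing_nut (a joint): turn of the wing nut on the arm, rad, 0 to 3.6; grows clockwise seen from above and lowers the pad 7 mm per rad; stays where left (friction 0.15 N m)
- wing (a point): centre of the nut's wing: dark upright flat bar 44 mm long (x axis), 10 mm thick (y axis), 22 mm tall, turning on a vertical axis 100 mm out from the post axis, on top of the arm; this point is 136 mm above the table with the lever open, 19 mm above the arm's top
- pad: round rubber pad (20 mm across) below the wing nut; origin: centre of its underside, 87 mm above the table with nut and lever at 0. It is sprung: it yields upward at 2 N per mm
- lever (a joint): cam lever on top of the post, rad: 0 open (leans 0.52 rad from vertical, away from the arm), 1.05 closed at its stop (level, pointing away from the arm). Closing lowers arm, nut and pad 6 mm, evenly; stays where left (0.15 N m friction). Pad just touching before: about 9 N after; right is 4 to 16 N. Pivot: level, across the arm, on the post axis, 128 mm above the table
- lever_tip (a point): free end of the cam lever, 63 mm from its pivot; a flat black bar 18 mm wide and 8 mm thick
- angle_0: aluminium angle offcut, legs 40x40 mm at 90 deg, 7 mm thick, 60 mm long (y), 93 g, lying tent-like, ridge up, blunt ridge 32.1 mm above underside. Origin: centre of underside; z up. Take by the end faces (60 mm apart), near the ridge: fingertips over 8 mm below the ridge meet the section beneath when nesting. 3 or 4 of these are present
- angle_1: aluminium angle offcut, legs 40x40 mm at 90 deg, 7 mm thick, 60 mm long (y), 93 g, lying tent-like, ridge up, blunt ridge 32.1 mm above underside. Origin: centre of underside; z up. Take by the end faces (60 mm apart), near the ridge: fingertips over 8 mm below the ridge meet the section beneath when nesting. 3 or 4 of these are present
- angle_2: aluminium angle offcut, legs 40x40 mm at 90 deg, 7 mm thick, 60 mm long (y), 93 g, lying tent-like, ridge up, blunt ridge 32.1 mm above underside. Origin: centre of underside; z up. Take by the end faces (60 mm apart), near the ridge: fingertips over 8 mm below the ridge meet the section beneath when nesting. 3 or 4 of these are present
- angle_3: aluminium angle offcut, legs 40x40 mm at 90 deg, 7 mm thick, 60 mm long (y), 93 g, lying tent-like, ridge up, blunt ridge 32.1 mm above underside. Origin: centre of underside; z up. Take by the end faces (60 mm apart), near the ridge: fingertips over 8 mm below the ridge meet the section beneath when nesting. 3 or 4 of these are present
- micrometer: bystander: outside micrometer lying flat, 48 x 136 x 18 mm, origin centre of its underside, long along y
- bush_brass: bystander: turned brass bush, 33 mm across, 27 mm tall, origin centre of its underside
- plug_gauge: bystander: plug gauge lying, 20 x 89 x 18 mm, origin centre of its underside, long along y

How it is judged (in metres and radians):
On the way, in this order (a step that is already met when the one before it is completed fails the run):
1. the cam lever is open (below 0.3 rad) and the arm is swung aside (below 0.5 rad) (value of joint lever below 0.3 rad and value of joint head below 0.5 rad), for 0.2 s.
2. all the angle sections present lie nested on the saddle, ridge up, centred within 6 mm (horizontal distance between each of angle_0, angle_1, angle_2, angle_3 and fixture below 0.006 m and z of angle_0 in the frame of fixture between 0.012 and 0.049 m and angle between each of angle_0, angle_1, angle_2, angle_3's own z axis and vertical below 0.06 rad and angle between the y axis of each of angle_0, angle_1, angle_2, angle_3 and the y axis of fixture, either way round below 0.07 rad and linear speed of each of angle_0, angle_1, angle_2, angle_3 below 0.03 m/s and z of angle_1 in the frame of fixture between 0.012 and 0.049 m and z of angle_2 in the frame of fixture between 0.012 and 0.049 m and z of angle_3 in the frame of fixture between 0.012 and 0.049 m), for 0.3 s.
3. the clamp arm is swung over the pile to its stop (value of joint head above 1.45 rad), for 0.2 s.
4. with the lever open, the nut is set so that the pad just touches the top section (less than 2.5 mm off) (value of joint lever below 0.3 rad and value of joint head above 1.45 rad and ((z of pad in the frame of angle_0 between 0.02 and 0.0346 m and horizontal distance between angle_0 and fixture below 0.006 m) or (z of pad in the frame of angle_1 between 0.02 and 0.0346 m and horizontal distance between angle_1 and fixture below 0.006 m) or (z of pad in the frame of angle_2 between 0.02 and 0.0346 m and horizontal distance between angle_2 and fixture below 0.006 m) or (z of pad in the frame of angle_3 between 0.02 and 0.0346 m and horizontal distance between angle_3 and fixture below 0.006 m))), for 0.2 s.
5. the cam lever is flipped fully over (value of joint lever above 0.97 rad), for 0.2 s.
At the end, for the whole second after the job is handed in: every angle section present is at rest, nested on the saddle, ridge up (tilt under 0.06 rad), its middle within 6 mm of the saddle's middle and along it within 0.07 rad; the arm is at its stop (over 1.45 rad), the lever closed (over 0.97 rad) and the pad presses on the pile with 4 to 16 N (all of step 2 and value of joint head above 1.45 rad and value of joint lever above 0.97 rad and contact force between pad and anything else between 4 and 16 N); the robot touches nothing.
It fails at once if the micrometer is moved more than 2 cm (distance of micrometer from where it was at the start of the episode above 0.02 m).
It fails at once if the bush brass is moved more than 2 cm (distance of bush_brass from where it was at the start of the episode above 0.02 m).
It fails at once if the plug gauge is moved more than 2 cm (distance of plug_gauge from where it was at the start of the episode above 0.02 m).
Of angle_0, angle_1, angle_2, angle_3 only 3 to 4 are there at a start; the rules pass over those that are not, and their reading is None.
At some moment in a run one of angle_0, angle_1, angle_2, angle_3 may be knocked a few centimetres aside while the robot is not near it.
Once in a run the grip may slacken for a moment while it holds something.
It also fails if it takes over 210 s, if anything falls off the work surface, if the arm or the gripper's body presses on something with over 40 N, if the wrist force passes 120 N, or if a joint passes its speed limit or range.

## Working session

There is one attempt and no reset: what is moved stays moved. The work goes in short steps, Python scripts to look and compute and a tool call to move; the robot and the scene stay as the last step left them, time stands still between calls to the robot, and variables do not carry over. Pictures are saved under pics/ and viewed, at most 16 in all, crops included, and the job is handed in when it is done.

Besides the shell and the picture viewer there is one more tool, called after "Request:" in YAML: its name, and indented under it one key for each argument. apply_moves: Moves the arm, as the interface text tells. Shifts and turns lie within -1 to 1; 1 stands for 0.2 m of shift or 1.5 rad of turn. Its arguments: {"type":"object","properties":{"moves":{"type":"array","items":{"type":"array","items":{"type":"number","minimum":-1,"maximum":1}}},"grip_force":{"type":"number"}},"required":["moves"]}

```bash
mkdir -p pics; cat > h.py <<'E'
import numpy as np, cv2
from scipy.spatial.transform import Rotation as R
from cell import env, viewer, boxes_of, masks_of
def K(c):
    f=240/np.tan(np.radians(c['fov_y'])/2); return f
def Rc(c):
    o=np.array(c['orientation'],float)
    return o if o.shape==(3,3) else (R.from_euler('xyz',o,degrees=True).as_matrix() if o.size==3 else R.from_quat(o).as_matrix())
def ray(c,p):
    f=K(c); d=np.array([(p[0]-c['cx'])/f,(p[1]-c['cy'])/f]); s=d.copy()
    for _ in range(20): s=d/(1+c['k1']*(s@s))
    return Rc(c)@np.array([s[0],-s[1],-1.])
def at_z(c,p,z):
    d=ray(c,p); o=np.array(c['position']); return o+d*(z-o[2])/d[2]
def proj(c,P):
    q=Rc(c).T@(np.array(P)-c['position']); s=np.array([q[0],-q[1]])/-q[2]
    s=s*(1+c['k1']*(s@s)); return s*K(c)+[c['cx'],c['cy']]
def snap(n,fn=None):
    c=viewer.get_calibration(n); im=viewer.read_camera(n)
    if fn: cv2.imwrite('pics/'+fn,im[...,::-1])
    return c,im
E
python3 - <<'E'
from h import *
s=env.get_obs(); print(s)
for n in ['top','side','wrist']:
    c,im=snap(n,n+'0.png'); print(n,c)
    if n!='wrist':
        for t in ['angle_0','fixture','wing','lever_tip','head','micrometer','bush_brass','plug_gauge','pad']:
            print(t,[(np.round(b['location']),round(b['conf'],2),np.round(at_z(c,b['location'],.02)[:2],3)) for b in boxes_of(n,t)[:6]])
E
```

```text
{'time_s': 0.0, 'qpos': array([-62.56376416,  18.44053259,  -4.01527097,  83.17530101,
         1.29601574,  78.54045514,  -3.25831668]), 'joint_velocities': array([-0.03271662,  0.13811065, -0.0633282 ,  0.04323646, -0.089036  ,
        0.01706132,  0.0125458 ]), 'effort': array([-7.46390360e-04, -4.91277838e+01, -4.04345104e-01, -3.12532496e+01,
       -6.39301445e-02,  4.36713675e-02,  1.77364564e-04]), 'tool_pos': array([0.29113584, 0.58053198, 0.22144129]), 'tool_rot': array([-1.79889010e+02,  6.81709495e-03,  1.53375168e+02]), 'force': array([-0.54376194, -0.33749492,  0.8137292 ]), 'wrist_torque': array([-0.01763162,  0.03175071,  0.0215262 ]), 'grasp_force': 0.0, 'grip_width': 0.08743887995726396}
top {'fov_y': 45.27247649252195, 'cx': 332.4470334016536, 'cy': 232.54901134486872, 'k1': -0.13430037346200563, 'position': array([0.4730022 , 0.00486749, 1.46513919]), 'orientation': array([  4.88014372,  -0.2811719 , -89.80358129])}
angle_0 [(array([424., 286.]), 0.95, array([ 0.461, -0.231])), (array([239., 268.]), 0.92, array([0.505, 0.233])), (array([453., 249.]), 0.85, array([
[... 1532 characters left out ...]
[299., 267.]), 0.73, array([0.518, 0.043]))]
micrometer [(array([249., 269.]), 0.75, array([0.398, 0.051]))]
bush_brass [(array([402., 337.]), 0.65, array([ 0.715, -0.192])), (array([346., 234.]), 0.42, array([0.649, 0.156])), (array([297., 254.]), 0.39, array([0.518, 0.092]))]
plug_gauge [(array([401., 336.]), 0.78, array([ 0.713, -0.192])), (array([266., 201.]), 0.56, array([0.449, 0.324]))]
pad [(array([245., 267.]), 0.33, array([0.388, 0.057]))]
wrist {'fov_y': 66.10145879211576, 'cx': 321.06058705291565, 'cy': 235.63595291564664, 'k1': -0.06101416272317279, 'position': array([0.23363785, 0.61080229, 0.38501812]), 'orientation': array([-1.38874465e+01, -1.71253529e-02,  6.33124369e+01])}
```

View pics/top0.png

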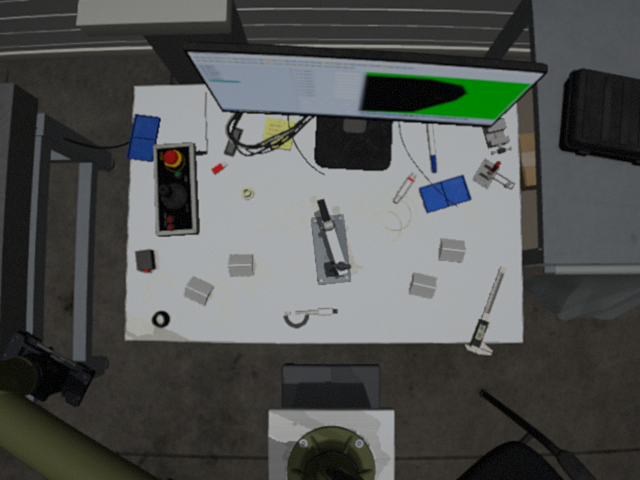

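View pics/side0.png

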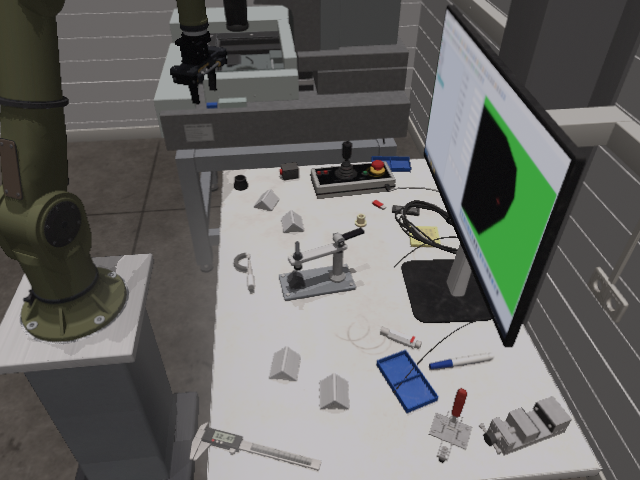

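The top view shows four angles at (424,286), (452,250), (241,265) and (199,291), ridges roughly along world y. The fixture is at (331,249) with its post toward +x, and the arm is partly swung over the saddle. The micrometer is at (310,317), the bush at (247,193) and the plug gauge at (403,190). The side view agrees. I'll move over for close looks.

Request:
apply_moves:
  moves:
    - [-0.4,-0.4,-0.1,0,0,-0.1,1]
    - [-0.8,-0.8,-0.3,0,0,-0.2,1]
    - [-1,-1,-0.3,0,0,-0.314,1]
    - [-1,-1,-0.3,0,0,-0.314,1]
    - [-1,-1,-0.3,0,0,-0.314,1]
    - [-1,-1,-0.3,0,0,-0.314,1]
    - [-1,-1,-0.3,0,0,-0.314,1]
    - [-1,-1,-0.3,0,0,-0.314,1]
    - [-1,-1,-0.3,0,0,-0.314,1]
    - [-1,-1,-0.3,0,0,-0.314,1]

```text
time_s: 2.05
tool_pos: [0.3796, 0.314, 0.2821]
tool_rot: [-180.0, -0.0, -179.5]
force: [0.4, 1.0, -0.6]
grip_width: 0.0872
grasp_force: 0.0
```

```bash
cat >> h.py <<'E'
def angles(n='wrist',z=.02):
    """grasp info for each angle: centroid at z and minAreaRect"""
    c,im=snap(n); out=[]
    for m in masks_of(n,'angle_0'):
        P=m['pixels'].astype(np.uint8)
        if P.sum()<30: continue
        ys,xs=np.nonzero(P); 
        W=np.array([at_z(c,p,z)[:2] for p in np.c_[xs,ys][::max(1,len(xs)//1500)]])
        r=cv2.minAreaRect((W*1000).astype(np.float32))
        out.append((round(m['conf'],2),np.round(m['location']),np.round(W.mean(0),4),np.round(r[0]),np.round(r[1]),round(r[2],1)))
    return out
E
python3 - <<'E'
from h import *
snap('wrist','w1.png')
for a in angles(): print(a)
E
```

```text
(0.92, array([339., 254.]), array([0.4442, 0.3405]), array([445., 341.]), array([63., 56.]), 66.3)
(0.61, array([253., 286.]), array([0.4844, 0.2336]), array([484., 233.]), array([ 8., 58.]), 0.7)
```

Request:
apply_moves:
  moves:
    - [-0.2,-0.25,0,0,0,0,1]
    - [-0.4,-0.5,0,0,0,0,1]
    - [-0.6,-0.75,0,0,0,0,1]
    - [-0.6,-1,0,0,0,0,1]
    - [-0.6,-1,0,0,0,0,1]
    - [-0.6,-1,0,0,0,0,1]
    - [-0.6,-1,0,0,0,0,1]

```text
time_s: 2.9
tool_pos: [0.5019, 0.1132, 0.2824]
tool_rot: [180.0, -0.0, -179.7]
force: [-0.4, 1.1, 0.3]
grip_width: 0.0871
grasp_force: 0.0
```

Request:
apply_moves:
  moves:
    - [0,-0.25,0,0,0,0,1]
    - [0,-0.5,0,0,0,0,1]
    - [0,-0.6,0,0,0,0,1]
    - [0,-0.6,0,0,0,0,1]
    - [0,-0.6,0,0,0,0,1]
    - [0,-0.6,0,0,0,0,1]

```text
time_s: 3.5
tool_pos: [0.5025, -0.0037, 0.2823]
tool_rot: [180.0, -0.0, -179.4]
force: [0.1, 0.6, 0.5]
grip_width: 0.087
grasp_force: 0.0
```

```bash
python3 - <<'E'
from h import *
c,im=snap('wrist','w2.png'); print(c)
for t in ['fixture','head','lever','wing','lever_tip','wing_nut','pad']:
    print(t,[(np.round(b['location']),round(b['conf'],2)) for b in boxes_of('wrist',t)[:3]])
print(env.get_obs()['tool_pos'])
E
```

```text
{'fov_y': 66.10145879211576, 'cx': 321.06058705291565, 'cy': 235.63595291564664, 'k1': -0.06101416272317279, 'position': array([ 0.43792006, -0.00392395,  0.44481344]), 'orientation': array([-1.38719201e+01, -4.77471430e-02,  9.05548986e+01])}
fixture [(array([328., 233.]), 0.74)]
head [(array([314., 255.]), 0.9), (array([299., 229.]), 0.71), (array([ 76., 235.]), 0.42)]
lever [(array([337., 338.]), 0.86)]
wing [(array([302., 228.]), 0.91)]
lever_tip [(array([333., 338.]), 0.92), (array([299., 229.]), 0.49)]
wing_nut [(array([297., 229.]), 0.89), (array([330., 231.]), 0.33)]
pad []
[ 0.50254115 -0.00634003  0.28255889]
```

View pics/w2.png

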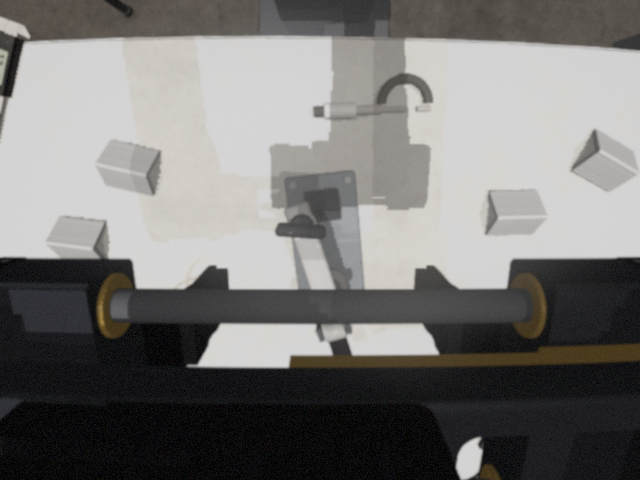

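View pics/w1.png

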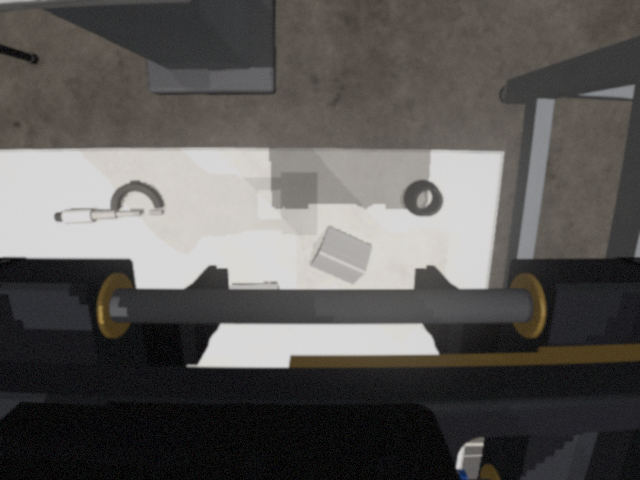

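w2 shows the fixture plate's near corners at about (285,180) and (353,170), and its right edge running to (363,288). The wing is at (301,230), lying roughly along world y, and the post is at about (333,325) with the lever beyond it. w1 shows an angle at (341,254), turned about 25°.

```bash
python3 - <<'E'
from h import *
im=cv2.imread('pics/w2.png')
cv2.imwrite('pics/w2c.png',cv2.resize(im[150:360,230:420],None,fx=3,fy=2.8,interpolation=cv2.INTER_CUBIC)[:590])
im=cv2.imread('pics/side0.png')
cv2.imwrite('pics/s0c.png',cv2.resize(im[215:310,265:385],None,fx=5,fy=5,interpolation=cv2.INTER_CUBIC))
c=viewer.get_calibration('wrist')
A=at_z(c,(285,180),.01);B=at_z(c,(353,170),.01);C=at_z(c,(363,288),.01)
print(A,B,C,np.linalg.norm(A-B),np.degrees(np.arctan2(*(C-B)[1::-1])), np.degrees(np.arctan2(*(B-A)[1::-1])))
for z in(.125,.147): print(at_z(c,(301,230),z))
print(at_z(c,(276,229),.147)-at_z(c,(325,231),.147))
E
```

```text
[ 0.47844201 -0.04820293  0.01      ] [0.46638369 0.03129031 0.01      ] [0.61320627 0.04778759 0.01      ] 0.08040259431245825 6.410980677433998 98.62543547205748
[ 0.51193783 -0.02359068  0.125     ]
[ 0.50684544 -0.02239647  0.147     ]
[-0.00147822 -0.04064271  0.        ]
```

View pics/w2c.png

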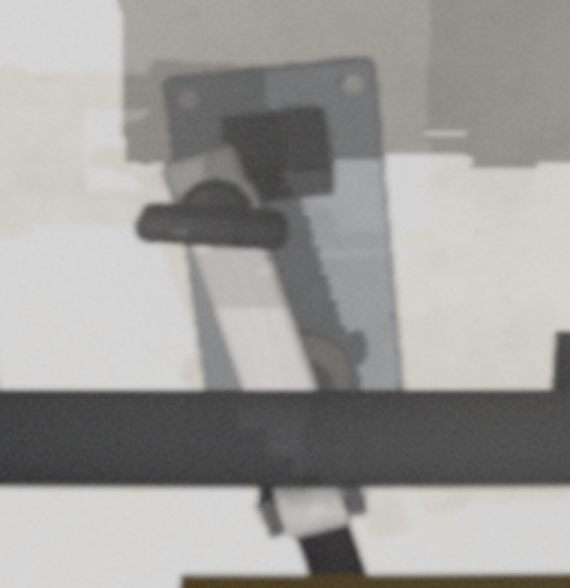

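View pics/s0c.png

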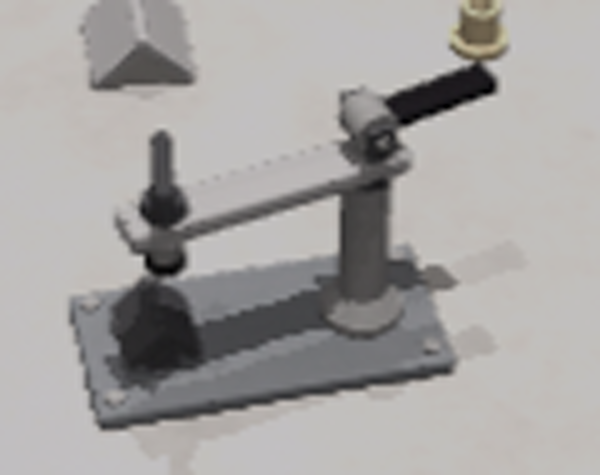

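The crops show the lever almost level, its tip at about side pixel (362,230), and the arm about 10° short of its stop. The pad sits close under the arm.

```bash
cat >> h.py <<'E'
YAW=np.radians(7.3); FX=np.array([.508,-.004])
def fw(x,y,z):
    c,s=np.cos(YAW),np.sin(YAW); return np.array([FX[0]+c*x-s*y,FX[1]+s*x+c*y,z])
E
python3 - <<'E'
from h import *
c=viewer.get_calibration('side'); w=viewer.get_calibration('wrist'); t=viewer.get_calibration('top')
for P in [(-36,-42,10),(-36,42,10),(136,-42,10),(136,42,10)]:
    print(P,proj(w,fw(*np.array(P)/1000)).round(), proj(c,fw(*np.array(P)/1000)).round(1))
print('ridge ends side',[proj(c,fw(0,y,.038)).round(1) for y in(-.02,.02)],'wrist',[proj(w,fw(0,y,.038)).round(1) for y in(-.02,.02)])
post=fw(.1,0,0)[:2]; print('post',post)
for a in (1.39,1.45):
  yaw=YAW+np.pi+(1.571-a); u=-np.array([np.cos(yaw),np.sin(yaw)])
  for th in (.0,.5,.7,.8,.9,1.05):
    d=th+.52; P=np.r_[post+u*.063*np.sin(d),.128+.063*np.cos(d)]
    print(a,th,proj(c,P).round(1),proj(w,P).round(1),proj(t,P).round(1))
  for pz in (.08,.087,.07,.06): print('pad',pz,proj(c,np.r_[post-u*.1,pz]).round(1), 'wing',proj(c,np.r_[post-u*.1,.136]).round(1))
print(env.get_obs()['qpos'].round(1))
E
```

```text
(-36, -42, 10) [283. 179.] [285.1 299.4]
(-36, 42, 10) [355. 171.] [278.4 274.5]
(136, -42, 10) [303. 313.] [357.1 286.8]
(136, 42, 10) [368. 306.] [347.1 263.1]
ridge ends side [array([298.2, 281.4]), array([294.6, 269.8])] wrist [array([304.9, 211.3]), array([340.4, 207. ])]
post [0.60718944 0.00870646]
1.39 0.0 [352.6 216.7] [349.1 392.9] [324.  208.3]
1.39 0.5 [361.  221.9] [354.2 397.4] [321.1 200.3]
1.39 0.7 [362.9 225.3] [354.8 394.2] [320.5 198.7]
1.39 0.8 [363.5 227.1] [354.8 391.7] [320.3 198.3]
1.39 0.9 [363.8 229.1] [354.6 388.7] [320.2 198.2]
1.39 1.05 [363.8 232.2] [353.9 383.3] [320.1 198.5]
pad 0.08 [298.3 267.4] wing [297.8 248.7]
pad 0.087 [298.3 265.1] wing [297.8 248.7]
pad 0.07 [298.4 270.6] wing [297.8 248.7]
pad 0.06 [298.5 273.8] wing [297.8 248.7]
1.45 0.0 [352.9 217.2] [346.9 393.4] [324.8 208.1]
1.45 0.5 [361.7 222.8] [350.7 398.3] [322.5 199.9]
1.45 0.7 [363.6 226.2] [351.1 395.1] [322.  198.3]
1.45 0.8 [364.2 228.1] [351.  392.6] [321.8 197.9]
1.45 0.9 [364.5 230.1] [350.8 389.6] [321.7 197.8]
1.45 1.05 [364.6 233.2] [350.3 384.2] [321.7 198.1]
pad 0.08 [297.4 265.7] wing [296.8 247. ]
pad 0.087 [297.3 263.4] wing [296.8 247. ]
pad 0.07 [297.5 268.9] wing [296.8 247. ]
pad 0.06 [297.6 272.1] wing [296.8 247. ]
[-25.6  -1.8  22.9  99.    0.7  82.6  87.6]
```

Request:
apply_moves:
  moves:
    - [-0.25,0.05,0.2,0,0,-0.1,1]
    - [-0.5,0.1,0.41,0,0,-0.195,1]
    - [-0.77,0.137,0.41,0,0,-0.195,1]
    - [-0.77,0.137,0.41,0,0,-0.195,1]
    - [-0.77,0.137,0.41,0,0,-0.195,1]
    - [-0.77,0.137,0.55,0,0,-0.195,1]
    - [-0.77,0.137,0.7,0,0,-0.195,1]
    - [-0.77,0.137,0.83,0,0,-0.195,1]
    - [-0.77,0.137,0.83,0,0,-0.195,1]
    - [-0.77,0.137,0.83,0,0,-0.195,0]
    - [-0.77,0.137,0.83,0,0,-0.195,0]
    - [-0.77,0.137,0.83,0,0,-0.195,0]
    - [-0.77,0.137,0.83,0,0,-0.195,0]
    - [-0.77,0.137,0.83,0,0,-0.195,0]
    - [-0.77,0.137,0.83,0,0,-0.195,0]
    - [-0.77,0.137,0.83,0,0,-0.195,0]
    - [-0.77,0.137,0.83,0,0,-0.195,0]
  grip_force: 10

```text
time_s: 5.6
tool_pos: [0.6563, 0.0217, 0.1165]
tool_rot: [180.0, -0.0, -162.9]
force: [-0.3, 0.3, -0.2]
grip_width: 0.0312
grasp_force: 0.0
```

Request:
apply_moves:
  moves:
    - [0,0,0,0,0,0,0]
    - [0,0,0,0,0,0,0]
    - [0,0,0,0,0,0,0]
    - [0,0,0,0,0,0,0]
    - [0,0,0,0,0,0,0]
    - [0,0,0,0,0,0,0]
    - [0.008,0,-0.035,0,0,0,0]
    - [0.023,0,-0.073,0,0,0,0]
    - [0.042,0,-0.105,0,0,0,0]
    - [0.067,0,-0.137,0,0,0,0]
    - [0.097,0,-0.163,0,0,0,0]
    - [0.128,0,-0.185,0,0,0,0]
    - [0.14,0,-0.19,0,0,0,0]
    - [0.14,0,-0.19,0,0,0,0]
    - [0.14,0,-0.19,0,0,0,0]

```text
time_s: 7.1
tool_pos: [0.6316, 0.0158, 0.1559]
tool_rot: [179.9, 0.3, -162.8]
force: [3.8, 5.9, 1.2]
grip_width: 0.018
grasp_force: 10.1
```

Request:
apply_moves:
  moves:
    - [0,0,0,0,0,0,0.7]
    - [0,0,0,0,0,0,0.7]
    - [0,0,0,0,0,0,0.7]
    - [0,0,-0.2,0,0,0,0.7]
    - [0,0,-0.4,0,0,0,0.7]
    - [0.1,0,-0.425,0,0,0.1,0.7]
    - [0.2,0,-0.425,0,0,0.2,0.7]
    - [0.389,0,-0.425,0,0,0.3,0.7]
    - [0.389,0,-0.425,0,0,0.4,0.7]
    - [0.389,0,-0.425,0,0,0.5,0.7]
    - [0.389,0,-0.425,0,0,0.6,0.7]
    - [0.389,0,-0.425,0,0,0.7,0.7]
    - [0.389,0,-0.425,0,0,0.8,0.7]
    - [0.389,0,-0.425,0,0,0.9,0.7]
    - [0.389,0,-0.425,0,0,1,0.7]
    - [0.389,0,-0.425,0,0,1,0.7]
    - [0.389,0,-0.425,0,0,1,0.7]

```text
time_s: 8.8
tool_pos: [0.555, -0.0104, 0.2394]
tool_rot: [-180.0, 0.0, 111.3]
force: [-0.8, 1.0, 0.5]
grip_width: 0.0611
grasp_force: 0.0
```

```bash
python3 - <<'E'
from h import *
c,im=snap('side'); 
cv2.imwrite('pics/s1c.png',cv2.resize(im[190:310,255:405][...,::-1],None,fx=5,fy=5,interpolation=cv2.INTER_CUBIC))
print(env.get_obs()['tool_pos'])
E
```

```text
[ 0.55506081 -0.01016341  0.2394596 ]
```

View pics/s1c.png

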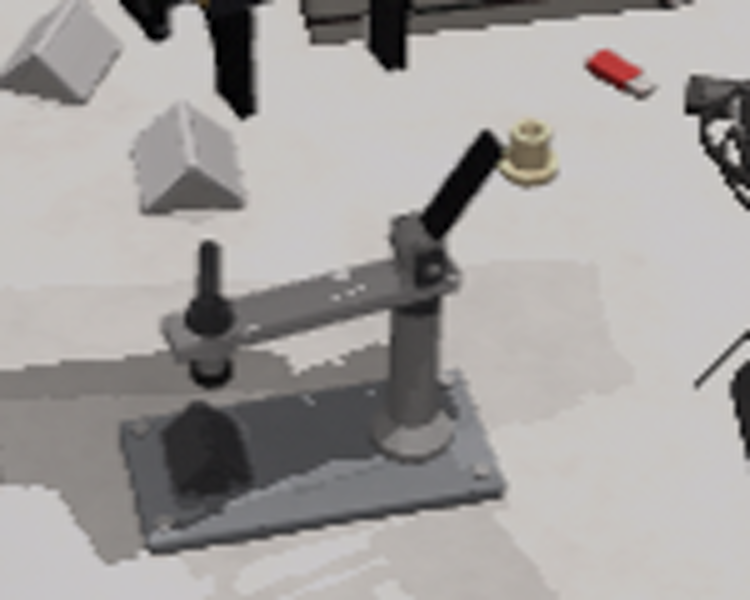

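The lever now stands upright with its tip at about (353,217), which matches lever ≈ 0. Next I'll rotate further and straddle the arm.

Request:
apply_moves:
  moves:
    - [0.015,0.016,0,0,0,0.1,0.7]
    - [0.015,0.016,0,0,0,0.2,0.7]
    - [0.015,0.016,0,0,0,0.3,0.7]
    - [0.015,0.016,0,0,0,0.4,0.7]
    - [0.015,0.016,0,0,0,0.5,0.7]
    - [0.015,0.016,0,0,0,0.6,0.7]
    - [0.015,0.016,0,0,0,0.7,0.7]
    - [0.015,0.016,0,0,0,0.8,0.7]
    - [0.015,0.016,0,0,0,0.9,0.7]
    - [0.015,0.016,0,0,0,1,0.7]
    - [0.015,0.016,0.2,0,0,1,0.7]
    - [0.015,0.016,0.4,0,0,1,0.7]
    - [0.015,0.016,0.6,0,0,1,0.7]
    - [0.015,0.016,0.69,0,0,1,0.7]
    - [0.015,0.016,0.69,0,0,1,0.7]
    - [0.015,0.016,0.69,0,0,1,0.7]

```text
time_s: 10.45
tool_pos: [0.5575, -0.0058, 0.1021]
tool_rot: [180.0, -0.0, 25.3]
force: [0.2, 0.0, 0.1]
grip_width: 0.0608
grasp_force: 0.0
```

```bash
cat >> h.py <<'E'
def rel(pos,yaw,cp=None,cyaw=None,o=None):
    """row numbers from tool-down pose (cp,cyaw deg) to (pos,yaw)"""
    s=env.get_obs(); cp=s['tool_pos'] if cp is None else cp; cyaw=s['tool_rot'][2] if cyaw is None else cyaw
    a=np.radians(cyaw); d=np.array(pos)-cp
    dy=(yaw-cyaw+180)%360-180
    r=[(d[0]*np.cos(a)+d[1]*np.sin(a))/.2,(d[0]*np.sin(a)-d[1]*np.cos(a))/.2,-d[2]/.2,0,0,-np.radians(dy)/1.5]
    return [round(float(v),3) for v in r]+([o] if o is not None else [])
POST=fw(.1,0,0)[:2]
E
python3 - <<'E'
from h import *
cp=np.array([.5575,-.0058,.1021])
for p in list(range(203,280,7))+[281]:
    f=np.radians(p); print(rel(np.r_[POST+.052*np.array([np.cos(f),np.sin(f)]),.1021],min(max(p-180,25.3),98),cp,25.3,.42))
E
```

```text
[-0.004, 0.03, -0.0, 0.0, 0.0, -0.0, 0.42]
[-0.004, 0.062, -0.0, 0.0, 0.0, -0.055, 0.42]
[0.001, 0.093, -0.0, 0.0, 0.0, -0.136, 0.42]
[0.009, 0.124, -0.0, 0.0, 0.0, -0.218, 0.42]
[0.021, 0.153, -0.0, 0.0, 0.0, -0.299, 0.42]
[0.037, 0.181, -0.0, 0.0, 0.0, -0.38, 0.42]
[0.056, 0.207, -0.0, 0.0, 0.0, -0.462, 0.42]
[0.077, 0.23, -0.0, 0.0, 0.0, -0.543, 0.42]
[0.102, 0.25, -0.0, 0.0, 0.0, -0.625, 0.42]
[0.128, 0.267, -0.0, 0.0, 0.0, -0.706, 0.42]
[0.157, 0.281, -0.0, 0.0, 0.0, -0.788, 0.42]
[0.191, 0.293, -0.0, 0.0, 0.0, -0.846, 0.42]
```

Request:
apply_moves:
  moves:
    - [0,0,0,0,0,0,0.42]
    - [0,0,0,0,0,0,0.42]
    - [0,0,0,0,0,0,0.42]
    - [-0.004,0.03,0,0,0,0,0.42]
    - [-0.004,0.062,0,0,0,-0.055,0.42]
    - [0.001,0.093,0,0,0,-0.136,0.42]
    - [0.009,0.124,0,0,0,-0.218,0.42]
    - [0.021,0.153,0,0,0,-0.299,0.42]
    - [0.037,0.181,0,0,0,-0.38,0.42]
    - [0.056,0.207,0,0,0,-0.462,0.42]
    - [0.077,0.23,0,0,0,-0.543,0.42]
    - [0.102,0.25,0,0,0,-0.625,0.42]
    - [0.128,0.267,0,0,0,-0.706,0.42]
    - [0.157,0.281,0,0,0,-0.788,0.42]
    - [0.191,0.293,0,0,0,-0.846,0.42]
    - [0.191,0.293,0,0,0,-0.846,0.42]
    - [0.191,0.293,0,0,0,-0.846,0.42]

```text
time_s: 12.15
tool_pos: [0.6167, -0.0427, 0.1016]
tool_rot: [180.0, 0.0, 97.8]
force: [-0.8, 0.2, -0.3]
grip_width: 0.0365
grasp_force: 0.0
```

Request:
apply_moves:
  moves:
    - [0,0,-0.25,0,0,0,0.8]
    - [0,0,-0.5,0,0,0,1]
    - [0,0,-0.75,0,0,-0.1,1]
    - [0,0,-0.95,0,0,-0.2,1]
    - [-0.1,-0.2,-0.95,0,0,-0.3,1]
    - [-0.2,-0.4,-0.95,0,0,-0.4,1]
    - [-0.3,-0.6,-0.95,0,0,-0.5,1]
    - [-0.4,-0.8,-0.95,0,0,-0.6,1]
    - [-0.516,-0.914,-0.95,0,0,-0.7,1]
    - [-0.516,-0.914,-0.95,0,0,-0.8,1]
    - [-0.516,-0.914,-0.95,0,0,-0.9,1]
    - [-0.516,-0.914,-0.95,0,0,-1,1]
    - [-0.516,-0.914,-0.95,0,0,-1,1]
    - [-0.516,-0.914,-0.95,0,0,-1,1]
    - [-0.516,-0.914,-0.95,0,0,-1,1]

```text
time_s: 13.65
tool_pos: [0.4498, -0.1696, 0.2915]
tool_rot: [180.0, 0.0, -176.3]
force: [-0.2, -0.0, -0.4]
grip_width: 0.0868
grasp_force: 0.0
```

```bash
python3 - <<'E'
from h import *
print(env.get_obs()['tool_pos'],env.get_obs()['tool_rot'])
c,im=snap('wrist','w3.png')
cv2.imwrite('pics/w3c.png',cv2.resize(im[:330][...,::-1],(800,412),interpolation=cv2.INTER_CUBIC))
for a in angles(z=.02): print(a)
E
```

```text
[ 0.44977237 -0.16962076  0.29152854] [ 1.79988620e+02  6.46620316e-03 -1.76291791e+02]
(0.92, array([272., 207.]), array([ 0.4618, -0.2288]), array([ 462., -229.]), array([61., 55.]), 77.1)
(0.74, array([202., 263.]), array([ 0.5389, -0.3061]), array([ 546., -304.]), array([66., 50.]), 82.0)
(0.69, array([615., 253.]), array([0.4905, 0.2155]), array([491., 216.]), array([13., 60.]), 3.5)
```

View pics/w3c.png

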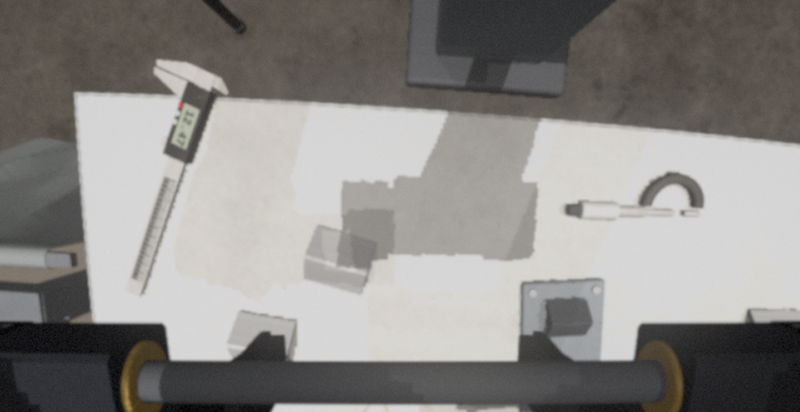

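The view shows the angles at about (272,207) and (202,263), and the saddle clear of the arm. The micrometer is at about (510,165) and is staying untouched. I'll hover over the first angle.

```bash
cat >> h.py <<'E'
def fit(n='wrist',near=None,c=None):
    """fit tent outline (x,y,ridge yaw) to masks: match projected hull of 60x56.6x32 prism"""
    from scipy.optimize import minimize
    c,im=snap(n); out=[]
    for m in masks_of(n,'angle_0'):
        P=m['pixels'].astype(np.uint8)
        if P.sum()<150 or m['conf']<.3: continue
        p0=at_z(c,m['location'],.015)[:2]
        if near is not None and np.hypot(*(p0-near))>.08: continue
        def render(v,z0=0):
            ca,sa=np.cos(v[2]),np.sin(v[2]); pts=[]
            for l in(-.03,.03):
                for w,z in((-.0283,.004),(-.0233,0),(.0283,.004),(.0233,0),(-.005,.0321),(.005,.0321)):
                    pts.append(proj(c,[v[0]+l*ca-w*sa,v[1]+l*sa+w*ca,z]))
            h=cv2.convexHull(np.array(pts,np.float32)); k=np.zeros((480,640),np.uint8)
            cv2.fillPoly(k,[np.round(h*16).astype(np.int32)],1,shift=4); return k
        def cost(v):
            k=render(v); return -(k&P).sum()/max(1,(k|P).sum())
        best=min((minimize(cost,[*p0,np.radians(a)],method='Nelder-Mead',options=dict(initial_simplex=[[*p0,np.radians(a)],[p0[0]+.006,p0[1],np.radians(a)],[p0[0],p0[1]+.006,np.radians(a)],[*p0,np.radians(a+8)]])) for a in (60,75,90,105,120)),key=lambda r:r.fun)
        x,y,a=best.x; out.append((round(-best.fun,2),np.round([x,y],4),round(np.degrees(a),1)))
    return out
E
python3 - <<'E'
from h import *
c=viewer.get_calibration('wrist')
A,B=at_z(c,(417.6,227.4),.01),at_z(c,(482.4,223.4),.01); print(A,B,fw(-.036,-.042,.01),fw(-.036,.042,.01))
print(fit())
print(rel([.465,-.231,.15],167,o=1))
E
```

```text
[ 0.47660894 -0.0475109   0.01      ] [0.46613212 0.03325246 0.01      ] [ 0.47762851 -0.05023389  0.01      ] [0.46695509 0.03308524 0.01      ]
[(np.float64(-0.0), array([ 0.4065, -0.1914]), np.float64(75.1)), (np.float64(-0.0), array([ 0.4889, -0.3143]), np.float64(100.0)), (np.float64(-0.0), array([0.5286, 0.1623]), np.float64(75.1))]
[-0.055, -0.311, 0.708, 0.0, 0.0, 0.196, 1]h.py:61: RuntimeWarning: overflow encountered in scalar negative
  k=render(v); return -(k&P).sum()/max(1,(k|P).sum())
```

```bash
sed -i 's|return -(k&P).sum()/max(1,(k.P).sum())|return -float((k\&P).sum())/max(1,float((k\|P).sum()))|' h.py; python3 - <<'E'
from h import *
print(fit())
E
```

```text
[(np.float64(0.23), array([0.4891, 0.2755]), np.float64(54.8)), (np.float64(0.46), array([ 0.5535, -0.3082]), np.float64(76.2)), (np.float64(0.97), array([ 0.4648, -0.2292]), np.float64(77.0))]
```

Request:
apply_moves:
  moves:
    - [-0.03,-0.15,0.2,0,0,0.1,1]
    - [-0.055,-0.311,0.4,0,0,0.196,1]
    - [-0.055,-0.311,0.6,0,0,0.196,1]
    - [-0.055,-0.311,0.708,0,0,0.196,1]
    - [-0.055,-0.311,0.708,0,0,0.196,1]
    - [-0.055,-0.311,0.708,0,0,0.196,1]

```text
time_s: 14.6
tool_pos: [0.4654, -0.231, 0.1505]
tool_rot: [-180.0, 0.0, 167.0]
force: [0.1, -1.1, 0.9]
grip_width: 0.0872
grasp_force: 0.0
```

```bash
python3 - <<'E'
from h import *
r=fit(near=[.465,-.231]); print(r)
x,y=r[0][1]; print(env.get_obs()['tool_pos'],env.get_obs()['tool_rot'][2],rel([x,y,.025],r[0][2]+90,o=1))
E
```

```text
[(np.float64(0.98), array([ 0.465 , -0.2294]), np.float64(77.1))]
[ 0.46640028 -0.23126407  0.15185102] 167.0588046492333 [0.009, 0.008, 0.634, 0.0, 0.0, -0.0, 1]
```

Request:
apply_moves:
  moves:
    - [0.005,0.007,0.2,0,0,0,1]
    - [0.005,0.007,0.4,0,0,0,1]
    - [0.005,0.007,0.55,0,0,0,1]
    - [0.005,0.007,0.63,0,0,0,1]
    - [0.005,0.007,0.63,0,0,0,1]
    - [0.005,0.007,0.63,0,0,0,0]
    - [0.005,0.007,0.63,0,0,0,0]
    - [0.005,0.007,0.63,0,0,0,0]
    - [0.005,0.007,0.63,0,0,0,0]
    - [0.005,0.007,0.63,0,0,0,0]
    - [0.005,0.007,0.63,0,0,0,0]
    - [0.005,0.007,0.63,0,0,0,0]
    - [0.005,0.007,0.55,0,0,0,0]
    - [0.005,0.007,0.4,0,0,0,0]
    - [0.005,0.007,0.2,0,0,0,0]
    - [0.005,0.007,0.1,0,0,0,0]
    - [0.005,0.007,0.1,0,0,0,0]
  grip_force: 30

```text
time_s: 16.4
tool_pos: [0.4662, -0.2301, 0.1326]
tool_rot: [180.0, 0.3, 167.0]
force: [0.7, -0.0, -1.6]
grip_width: 0.0591
grasp_force: 30.0
```

```bash
python3 - <<'E'
from h import *
s=env.get_obs(); print(s['tool_pos'],s['grip_width'],s['force'])
p=fw(0,0,.12); print(p, rel(p,187.3,o=0))
E
```

```text
[ 0.46624201 -0.23013053  0.13263019] 0.05913566432508549 [ 0.73072745 -0.04874148 -1.56672154]
[ 0.508 -0.004  0.12 ] [0.05, 1.149, 0.063, 0.0, 0.0, -0.236, 0]
```

Request:
apply_moves:
  moves:
    - [0.01,0.2,0.06,0,0,-0.05,0]
    - [0.02,0.4,0.06,0,0,-0.1,0]
    - [0.03,0.6,0.06,0,0,-0.15,0]
    - [0.04,0.8,0.06,0,0,-0.2,0]
    - [0.045,0.95,0.06,0,0,-0.237,0]
    - [0.05,1,0.06,0,0,-0.237,0]
    - [0.05,1,0.06,0,0,-0.237,0]
    - [0.05,1,0.06,0,0,-0.237,0]

```text
time_s: 17.2
tool_pos: [0.4987, -0.0338, 0.1171]
tool_rot: [-180.0, -0.1, -172.7]
force: [-0.2, -0.6, -0.7]
grip_width: 0.0591
grasp_force: 30.0
```

```bash
python3 - <<'E'
from h import *
s=env.get_obs(); print(s['tool_pos'],s['tool_rot'],s['grip_width'],s['force'])
c,im=snap('wrist','w4.png')
for z in(.1,.05,.0405): print(rel(fw(0,0,z),187.3,o=0))
E
```

```text
[ 0.49871256 -0.03384594  0.11708593] [-1.79950912e+02 -9.95150773e-02 -1.72715133e+02] 0.059059638144502796 [-0.22452719 -0.61343157 -0.7138809 ]
[-0.064, 0.145, 0.087, 0.0, 0.0, -0.001, 0]
[-0.064, 0.145, 0.337, 0.0, 0.0, -0.001, 0]
[-0.064, 0.145, 0.384, 0.0, 0.0, -0.001, 0]
```

View pics/w4.png

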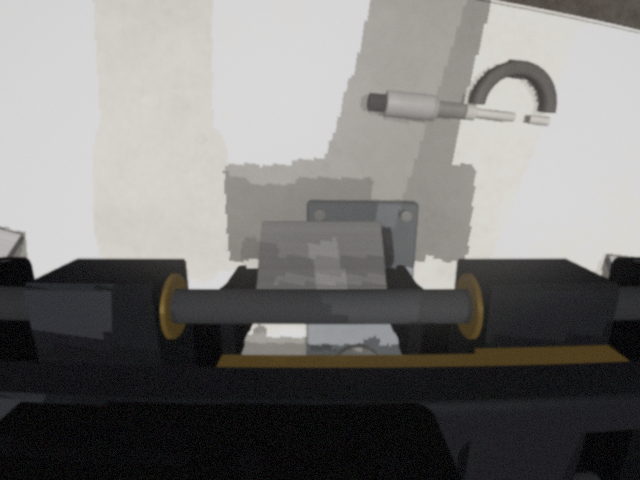

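The part is held straight between the fingers. The plate's near edge runs from about (307,200) to (417,201), parallel to the gripper, so I'll use it to refine the fixture centre.

```bash
python3 - <<'E'
from h import *
c=viewer.get_calibration('wrist')
A,B=at_z(c,(306.5,200),.01),at_z(c,(417.5,201),.01); print(A,B,fw(-.036,-.042,.01),fw(-.036,.042,.01))
d=(B-A)/np.linalg.norm(B-A); print(np.linalg.norm(B-A),np.degrees(np.arctan2(d[1],d[0])),(A+B)/2+.036*np.array([d[1],-d[0],0]))
E
```

```text
[ 0.4753119 -0.0476571  0.01     ] [0.46569481 0.03384106 0.01      ] [ 0.47762851 -0.05023389  0.01      ] [0.46695509 0.03308524 0.01      ]
0.08206362226844163 96.72999769173175 [ 0.5062553  -0.00268916  0.01      ]
```

Request:
apply_moves:
  moves:
    - [-0.03,0.08,0,0,0,0,0]
    - [-0.058,0.15,0,0,0,0,0]
    - [-0.058,0.15,0.1,0,0,0,0]
    - [-0.058,0.15,0.2,0,0,0,0]
    - [-0.058,0.15,0.28,0,0,0,0]
    - [-0.058,0.15,0.33,0,0,0,0]
    - [-0.058,0.15,0.36,0,0,0,0]
    - [-0.058,0.15,0.38,0,0,0,0]
    - [-0.058,0.15,0.384,0,0,0,0]
    - [-0.058,0.15,0.384,0,0,0,0]

```text
time_s: 18.25
tool_pos: [0.5075, -0.001, 0.0416]
tool_rot: [180.0, 0.0, -172.6]
force: [-0.8, 0.5, -1.0]
grip_width: 0.0592
grasp_force: 30.0
```

Request:
apply_moves:
  moves:
    - [0,0,0.005,0,0,0,0]
    - [0,0,0.01,0,0,0,0]
    - [0,0,0.01,0,0,0,0]

```text
time_s: 18.55
tool_pos: [0.5076, -0.001, 0.0408]
tool_rot: [180.0, 0.0, -172.6]
force: [-3.6, -0.2, 8.4]
grip_width: 0.0594
grasp_force: 30.0
```

Request:
apply_moves:
  moves:
    - [0,0,0,0,0,0,1]
    - [0,0,0,0,0,0,1]
    - [0,0,0,0,0,0,1]
    - [0,0,0,0,0,0,1]
    - [0,0,-0.2,0,0,0,1]
    - [0,0,-0.4,0,0,0,1]
    - [0,-0.2,-0.6,0,0,0,1]
    - [0,-0.4,-0.7,0,0,0.05,1]
    - [-0.05,-0.6,-0.7,0,0,0.1,1]
    - [-0.05,-0.8,-0.7,0,0,0.15,1]
    - [-0.05,-1,-0.7,0,0,0.2,1]
    - [-0.05,-1,-0.7,0,0,0.24,1]
    - [-0.05,-1,-0.7,0,0,0.24,1]
    - [-0.05,-1,-0.7,0,0,0.24,1]

```text
time_s: 19.95
tool_pos: [0.5429, -0.197, 0.1788]
tool_rot: [180.0, -0.0, 166.9]
force: [-0.3, -0.5, 1.2]
grip_width: 0.0869
grasp_force: 0.0
```

```bash
cat >> h.py <<'E'
FX=np.array([.507,-.003])
def fitpile(n,npile,top=True):
    pass
E
python3 - <<'E'
from h import *
s=env.get_obs(); print(s['tool_pos'],s['tool_rot'][2])
r=fit(); print(r)
for q in r:
    if q[0]>.4: print(rel([*q[1],.15],q[2]+90,o=1),rel([*q[1],.025],q[2]+90,o=1))
E
```

```text
[ 0.54291518 -0.19696173  0.17879496] 166.92924637237675
[(np.float64(0.92), array([0.5079, 0.0088]), np.float64(97.4)), (np.float64(0.81), array([ 0.5552, -0.3047]), np.float64(83.2))]
[0.403, 0.961, 0.145, 0.0, 0.0, -0.238, 1] [0.403, 0.961, 0.77, 0.0, 0.0, -0.238, 1]
[-0.181, -0.513, 0.145, 0.0, 0.0, -0.073, 1] [-0.181, -0.513, 0.77, 0.0, 0.0, -0.073, 1]
```

Request:
apply_moves:
  moves:
    - [-0.1,-0.25,0.1,0,0,-0.04,1]
    - [-0.18,-0.513,0.145,0,0,-0.06,1]
    - [-0.18,-0.513,0.145,0,0,-0.06,1]
    - [-0.18,-0.513,0.145,0,0,-0.06,1]
    - [-0.18,-0.513,0.145,0,0,-0.06,1]

```text
time_s: 20.55
tool_pos: [0.5549, -0.3044, 0.1501]
tool_rot: [179.9, -0.0, 172.0]
force: [0.7, -0.4, 0.3]
grip_width: 0.0868
grasp_force: 0.0
```

```bash
python3 - <<'E'
from h import *
s=env.get_obs(); print(s['tool_pos'],s['tool_rot'][2])
for q in fit(): print(q,rel([*q[1],.025],q[2]+90,o=1))
E
```

```text
[ 0.55493796 -0.30436174  0.1501055 ] 172.01936741562866
(np.float64(0.97), array([ 0.5554, -0.3049]), np.float64(84.3)) [-0.001, -0.007, 0.627, 0.0, 0.0, -0.025, 1]
```

Request:
apply_moves:
  moves:
    - [0,-0.005,0.2,0,0,-0.025,1]
    - [0,-0.005,0.4,0,0,-0.025,1]
    - [0,-0.005,0.55,0,0,-0.025,1]
    - [0,-0.005,0.627,0,0,-0.025,1]
    - [0,-0.005,0.627,0,0,-0.025,1]
    - [0,-0.005,0.627,0,0,-0.025,0]
    - [0,-0.005,0.627,0,0,-0.025,0]
    - [0,-0.005,0.627,0,0,-0.025,0]
    - [0,-0.005,0.627,0,0,-0.025,0]
    - [0,-0.005,0.627,0,0,-0.025,0]
    - [0,-0.005,0.627,0,0,-0.025,0]
    - [0,-0.005,0.627,0,0,-0.025,0]
    - [0,-0.005,0.55,0,0,-0.025,0]
    - [0,0.1,0.4,0,0,-0.025,0]
    - [0,0.3,0.2,0,0,-0.025,0]
    - [0.04,0.5,0.1,0,0,-0.05,0]
    - [0.08,0.7,0.1,0,0,-0.1,0]
    - [0.12,0.9,0.1,0,0,-0.15,0]
    - [0.12,0.9,0.1,0,0,-0.175,0]
    - [0.12,0.9,0.1,0,0,-0.175,0]

```text
time_s: 22.65
tool_pos: [0.5558, -0.1232, 0.1306]
tool_rot: [180.0, 0.0, -172.9]
force: [-0.2, -0.6, -1.2]
grip_width: 0.059
grasp_force: 30.0
```

```bash
python3 - <<'E'
from h import *
s=env.get_obs(); print(s['tool_pos'],s['tool_rot'][2],s['grip_width'])
print(rel(fw(0,0,.12),187.2,o=0))
E
```

```text
[ 0.55581471 -0.1231584   0.1306147 ] -172.86032211397665 0.05903712623312201
[0.168, 0.626, 0.053, 0.0, 0.0, -0.001, 0]
```

Request:
apply_moves:
  moves:
    - [0.168,0.1,0.05,0,0,0,0]
    - [0.168,0.3,0.05,0,0,0,0]
    - [0.168,0.5,0.05,0,0,0,0]
    - [0.168,0.626,0.05,0,0,0,0]
    - [0.168,0.626,0.05,0,0,0,0]
    - [0.168,0.626,0.05,0,0,0,0]
    - [0.168,0.626,0.2,0,0,0,0]
    - [0.168,0.626,0.3,0,0,0,0]
    - [0.168,0.626,0.35,0,0,0,0]
    - [0.168,0.626,0.38,0,0,0,0]
    - [0.168,0.626,0.392,0,0,0,0]
    - [0.168,0.626,0.392,0,0,0,0]

```text
time_s: 23.85
tool_pos: [0.5079, -0.0048, 0.0522]
tool_rot: [-180.0, 0.0, -173.1]
force: [0.3, -0.4, -1.4]
grip_width: 0.0589
grasp_force: 30.0
```

```bash
python3 - <<'E'
from h import *
s=env.get_obs(); print(s['tool_pos'],s['tool_rot'][2],s['grip_width'],s['force'])
print(rel(fw(0,0,.0507),187.2,o=0))
E
```

```text
[ 0.507866   -0.00482542  0.05220055] -173.0723296570131 0.05889453343461607 [ 0.33216043 -0.4368203  -1.41035237]
[0.003, 0.01, 0.008, 0.0, 0.0, -0.003, 0]
```

Request:
apply_moves:
  moves:
    - [0.003,0.007,0.004,0,0,0,0]
    - [0.003,0.007,0.009,0,0,0,0]
    - [0.003,0.007,0.009,0,0,0,0]

```text
time_s: 24.15
tool_pos: [0.5068, -0.0028, 0.0506]
tool_rot: [180.0, 0.0, -173.0]
force: [-1.4, 0.4, 2.2]
grip_width: 0.0587
grasp_force: 30.0
```

Request:
apply_moves:
  moves:
    - [0,0,0,0,0,0,1]
    - [0,0,0,0,0,0,1]
    - [0,0,0,0,0,0,1]
    - [0,0,0,0,0,0,1]
    - [0,0,-0.2,0,0,0,1]
    - [0,0,-0.4,0,0,0,1]
    - [0,0.2,-0.6,0,0,0,1]
    - [0,0.4,-0.7,0,0,0,1]
    - [0,0.6,-0.7,0,0,0,1]
    - [0,0.8,-0.7,0,0,0,1]
    - [0,0.9,-0.7,0,0,0,1]
    - [0,0.9,-0.7,0,0,0,1]
    - [0,0.9,-0.7,0,0,0,1]

```text
time_s: 25.45
tool_pos: [0.4848, 0.1749, 0.1898]
tool_rot: [-179.9, -0.0, -173.0]
force: [0.4, -0.2, -0.1]
grip_width: 0.087
grasp_force: 0.0
```

```bash
python3 - <<'E'
from h import *
s=env.get_obs(); print(s['tool_pos'],s['tool_rot'][2])
for q in fit(): print(q,rel([*q[1],.15],q[2]+90,o=1))
c,im=snap('wrist'); cv2.imwrite('pics/w5c.png',cv2.resize(im[100:300][...,::-1],(800,250)))
E
```

```text
[0.48483627 0.17491016 0.18978638] -173.0116721569531
(np.float64(0.9), array([0.4481, 0.3401]), np.float64(63.8)) [0.085, 0.848, 0.199, 0.0, 0.0, 0.384, 1]
(np.float64(0.95), array([0.5151, 0.2309]), np.float64(91.7)) [-0.183, 0.266, 0.199, 0.0, 0.0, 0.06, 1]
(np.float64(0.9), array([ 0.5133, -0.0174]), np.float64(95.9)) [-0.026, -0.965, 0.199, 0.0, 0.0, 0.011, 1]
(np.float64(0.12), array([0.5152, 0.0176]), np.float64(41.5)) [-0.056, -0.793, 0.199, 0.0, 0.0, 0.644, 1]
```

View pics/w5c.png

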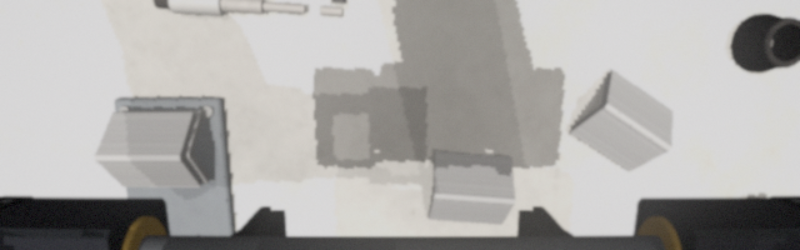

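Two sections are nested on the saddle at the left. The other two lie at about (378,248) and (498,197). The next pick is the nearer one.

Request:
apply_moves:
  moves:
    - [-0.1,0.15,0.1,0,0,0.03,1]
    - [-0.183,0.266,0.2,0,0,0.06,1]
    - [-0.183,0.266,0.2,0,0,0.06,1]
    - [-0.183,0.266,0.2,0,0,0.06,1]
    - [-0.183,0.266,0.2,0,0,0.06,1]

```text
time_s: 26.1
tool_pos: [0.5152, 0.2311, 0.1506]
tool_rot: [-180.0, 0.0, -178.3]
force: [-0.6, -0.4, -0.0]
grip_width: 0.0869
grasp_force: 0.0
```

```bash
python3 - <<'E'
from h import *
s=env.get_obs(); print(s['tool_pos'],s['tool_rot'][2])
for q in fit(near=[.515,.231]): print(q,rel([*q[1],.025],q[2]+90,o=1))
E
```

```text
[0.51519238 0.2310863  0.15059784] -178.30012438678008
(np.float64(0.97), array([0.5148, 0.2309]), np.float64(91.5)) [0.002, -0.003, 0.63, 0.0, 0.0, 0.002, 1]
```

Request:
apply_moves:
  moves:
    - [0.002,0,0.2,0,0,0,1]
    - [0.002,0,0.4,0,0,0,1]
    - [0.002,0,0.55,0,0,0,1]
    - [0.002,0,0.628,0,0,0,1]
    - [0.002,0,0.628,0,0,0,1]
    - [0.002,0,0.628,0,0,0,0]
    - [0.002,0,0.628,0,0,0,0]
    - [0.002,0,0.628,0,0,0,0]
    - [0.002,0,0.628,0,0,0,0]
    - [0.002,0,0.628,0,0,0,0]
    - [0.002,0,0.628,0,0,0,0]
    - [0.002,0,0.628,0,0,0,0]
    - [0.002,0,0.55,0,0,0,0]
    - [0.002,-0.1,0.4,0,0,0,0]
    - [0.002,-0.3,0.2,0,0,0,0]
    - [0.04,-0.5,0.1,0,0,-0.03,0]
    - [0.04,-0.7,0.1,0,0,-0.064,0]
    - [0.04,-0.9,0.1,0,0,-0.064,0]
    - [0.04,-0.9,0.1,0,0,-0.064,0]
    - [0.04,-0.9,0.1,0,0,-0.064,0]

```text
time_s: 28.2
tool_pos: [0.5119, 0.0519, 0.1296]
tool_rot: [180.0, -0.0, -172.8]
force: [-0.4, 0.2, -1.6]
grip_width: 0.0593
grasp_force: 30.0
```

```bash
python3 - <<'E'
from h import *
s=env.get_obs(); print(s['tool_pos'],s['tool_rot'][2],s['grip_width'])
print(rel(fw(0,0,.0615),187.2,o=0))
E
```

```text
[0.51191945 0.05190236 0.12955557] -172.8386634275903 0.059319228602870186
[0.059, -0.269, 0.34, 0.0, 0.0, -0.0, 0]
```

Request:
apply_moves:
  moves:
    - [0.03,-0.1,0,0,0,0,0]
    - [0.059,-0.27,0,0,0,0,0]
    - [0.059,-0.27,0,0,0,0,0]
    - [0.059,-0.27,0,0,0,0,0]
    - [0.059,-0.27,0.1,0,0,0,0]
    - [0.059,-0.27,0.2,0,0,0,0]
    - [0.059,-0.27,0.28,0,0,0,0]
    - [0.059,-0.27,0.32,0,0,0,0]
    - [0.059,-0.27,0.338,0,0,0,0]
    - [0.059,-0.27,0.338,0,0,0,0]

```text
time_s: 29.2
tool_pos: [0.5075, -0.0015, 0.0622]
tool_rot: [180.0, -0.0, -172.6]
force: [-0.7, -0.6, -1.2]
grip_width: 0.0591
grasp_force: 30.0
```

```bash
python3 - <<'E'
from h import *
s=env.get_obs(); print(s['tool_pos'],s['tool_rot'][2],s['grip_width'],s['force'])
print(rel(fw(0,0,.0605),187.2,o=0))
E
```

```text
[ 0.50751719 -0.00147172  0.06222057] -172.6117660864779 0.059060165472334225 [-0.7045647  -0.62370154 -1.16599733]
[0.004, -0.007, 0.009, 0.0, 0.0, 0.002, 0]
```

Request:
apply_moves:
  moves:
    - [0.002,-0.005,0.004,0,0,0,0]
    - [0.002,-0.005,0.009,0,0,0,0]
    - [0.002,-0.005,0.009,0,0,0,0]

```text
time_s: 29.5
tool_pos: [0.5076, -0.0034, 0.0611]
tool_rot: [180.0, 0.1, -172.7]
force: [-1.0, -0.1, -0.6]
grip_width: 0.0591
grasp_force: 30.0
```

Request:
apply_moves:
  moves:
    - [0,0,0.004,0,0,0,0]
    - [0,0,0.004,0,0,0,1]
    - [0,0,0.004,0,0,0,1]
    - [0,0,0.004,0,0,0,1]
    - [0,0,0.004,0,0,0,1]
    - [0,0,-0.2,0,0,0,1]
    - [0,0,-0.4,0,0,0,1]
    - [0,0.2,-0.6,0,0,0,1]
    - [0.05,0.4,-0.6,0,0,0.05,1]
    - [0.1,0.6,-0.6,0,0,0.1,1]
    - [0.1,0.8,-0.6,0,0,0.15,1]
    - [0.1,1,-0.6,0,0,0.2,1]
    - [0.1,1,-0.6,0,0,0.25,1]
    - [0.1,1,-0.6,0,0,0.3,1]
    - [0.1,1,-0.6,0,0,0.3,1]

```text
time_s: 31.0
tool_pos: [0.4618, 0.1928, 0.1804]
tool_rot: [-180.0, 0.0, 161.6]
force: [0.5, -0.1, 0.6]
grip_width: 0.0871
grasp_force: 0.0
```

```bash
python3 - <<'E'
from h import *
s=env.get_obs(); print(s['tool_pos'],s['tool_rot'][2])
for q in fit(): print(q,rel([*q[1],.15],q[2]+90,o=1))
E
```

```text
[0.46178398 0.19275476 0.18044471] 161.56879738403933
(np.float64(0.91), array([0.4492, 0.3401]), np.float64(67.6)) [0.294, 0.681, 0.152, 0.0, 0.0, 0.047, 1]
```

Request:
apply_moves:
  moves:
    - [0.1,0.25,0.1,0,0,0.03,1]
    - [0.2,0.5,0.15,0,0,0.06,1]
    - [0.294,0.681,0.15,0,0,0.06,1]
    - [0.294,0.681,0.15,0,0,0.06,1]
    - [0.294,0.681,0.15,0,0,0.06,1]
    - [0.294,0.681,0.15,0,0,0.06,1]

```text
time_s: 31.7
tool_pos: [0.4501, 0.3386, 0.1505]
tool_rot: [-180.0, 0.0, 156.3]
force: [0.8, 0.2, 0.3]
grip_width: 0.0869
grasp_force: 0.0
```

```bash
python3 - <<'E'
from h import *
s=env.get_obs(); print(s['tool_pos'],s['tool_rot'][2])
for q in fit(near=[.449,.34]): print(q,rel([*q[1],.025],q[2]+90,o=1))
E
```

```text
[0.45006394 0.33858759 0.1505349 ] 156.30638271693414
(np.float64(0.96), array([0.4486, 0.3393]), np.float64(64.6)) [0.01, 0.001, 0.629, 0.0, 0.0, 0.019, 1]
```

Request:
apply_moves:
  moves:
    - [0.008,0.001,0.2,0,0,0.019,1]
    - [0.008,0.001,0.4,0,0,0.019,1]
    - [0.008,0.001,0.55,0,0,0.019,1]
    - [0.008,0.001,0.628,0,0,0.019,1]
    - [0.008,0.001,0.628,0,0,0.019,1]
    - [0.008,0.001,0.628,0,0,0.019,0]
    - [0.008,0.001,0.628,0,0,0.019,0]
    - [0.008,0.001,0.628,0,0,0.019,0]
    - [0.008,0.001,0.628,0,0,0.019,0]
    - [0.008,0.001,0.628,0,0,0.019,0]
    - [0.008,0.001,0.628,0,0,0.019,0]
    - [0.008,0.001,0.628,0,0,0.019,0]
    - [0.008,0.001,0.55,0,0,0.019,0]
    - [0,0,0.4,0,0,0,0]
    - [-0.1,-0.15,0.2,0,0,-0.08,0]
    - [-0.23,-0.32,0.1,0,0,-0.17,0]
    - [-0.37,-0.5,0.1,0,0,-0.26,0]
    - [-0.5,-0.7,0.1,0,0,-0.36,0]
    - [-0.565,-0.79,0.1,0,0,-0.36,0]
    - [-0.565,-0.79,0.1,0,0,-0.36,0]

```text
time_s: 33.8
tool_pos: [0.4902, 0.1449, 0.1302]
tool_rot: [-179.9, -0.0, -173.1]
force: [0.6, 0.9, -1.4]
grip_width: 0.0589
grasp_force: 30.0
```

```bash
python3 - <<'E'
from h import *
s=env.get_obs(); print(s['tool_pos'],s['tool_rot'][2],s['grip_width'])
print(rel(fw(0,0,.0715),187.2,o=0))
E
```

```text
[0.49020039 0.14491284 0.13016105] -173.10982123210806 0.05890180253129762
[0.005, -0.744, 0.293, 0.0, 0.0, -0.004, 0]
```

Request:
apply_moves:
  moves:
    - [0.005,-0.2,0,0,0,0,0]
    - [0.005,-0.4,0,0,0,0,0]
    - [0.005,-0.6,0,0,0,0,0]
    - [0.005,-0.742,0,0,0,0,0]
    - [0.005,-0.742,0,0,0,0,0]
    - [0.005,-0.742,0,0,0,0,0]
    - [0.005,-0.742,0.1,0,0,0,0]
    - [0.005,-0.742,0.2,0,0,0,0]
    - [0.005,-0.742,0.26,0,0,0,0]
    - [0.005,-0.742,0.29,0,0,0,0]
    - [0.005,-0.742,0.29,0,0,0,0]

```text
time_s: 34.9
tool_pos: [0.5066, 0.0041, 0.0721]
tool_rot: [180.0, -0.1, -172.6]
force: [-1.5, 0.2, -1.4]
grip_width: 0.0588
grasp_force: 30.0
```

```bash
python3 - <<'E'
from h import *
s=env.get_obs(); print(s['tool_pos'],s['tool_rot'][2],s['grip_width'],s['force'])
print(rel(fw(0,0,.0705),187.2,o=0))
E
```

```text
[0.5065591  0.00412899 0.07210083] -172.59987554093297 0.05883592161327689 [-1.47849808  0.24605727 -1.43981037]
[0.002, -0.036, 0.008, 0.0, 0.0, 0.002, 0]
```

Request:
apply_moves:
  moves:
    - [0,0,0,0,0,0,0]
    - [0,0,0,0,0,0,0]
    - [0,0,0,0,0,0,0]

```text
time_s: 35.2
tool_pos: [0.5077, 0.0032, 0.073]
tool_rot: [180.0, 0.0, -172.7]
force: [-1.9, 0.8, 0.3]
grip_width: 0.0587
grasp_force: 30.0
```

```bash
python3 - <<'E'
from h import *
s=env.get_obs(); print(s['tool_pos'],s['tool_rot'][2],s['grip_width'],s['force'])
print(rel(fw(0,0,.0705),187.2,o=0))
E
```

```text
[0.50765221 0.00322923 0.07297477] -172.67604708330848 0.05866537985104214 [-1.92717547  0.79535167  0.28033734]
[0.007, -0.03, 0.012, 0.0, 0.0, 0.001, 0]
```

Request:
apply_moves:
  moves:
    - [0,0,-0.03,0,0,0,0]
    - [0.005,-0.031,-0.03,0,0,0,0]
    - [0.005,-0.031,-0.03,0,0,0,0]
    - [0.005,-0.031,0,0,0,0,0]
    - [0.005,-0.031,0.006,0,0,0,0]
    - [0.005,-0.031,0.006,0,0,0,0]

```text
time_s: 35.8
tool_pos: [0.5065, -0.0037, 0.0711]
tool_rot: [-180.0, -0.1, -172.7]
force: [-2.9, -1.0, 2.3]
grip_width: 0.0593
grasp_force: 30.0
```

```bash
python3 - <<'E'
from h import *
s=env.get_obs(); print(s['tool_pos'],s['tool_rot'][2],s['grip_width'],s['force'])
c,im=snap('side'); cv2.imwrite('pics/s2c.png',cv2.resize(im[200:310,240:390][...,::-1],None,fx=5,fy=5,interpolation=cv2.INTER_CUBIC))
E
```

```text
[ 0.50651652 -0.00370229  0.07107433] -172.69541643445845 0.05930909828175914 [-2.8841339  -1.041025    2.32504866]
```

View pics/s2c.png

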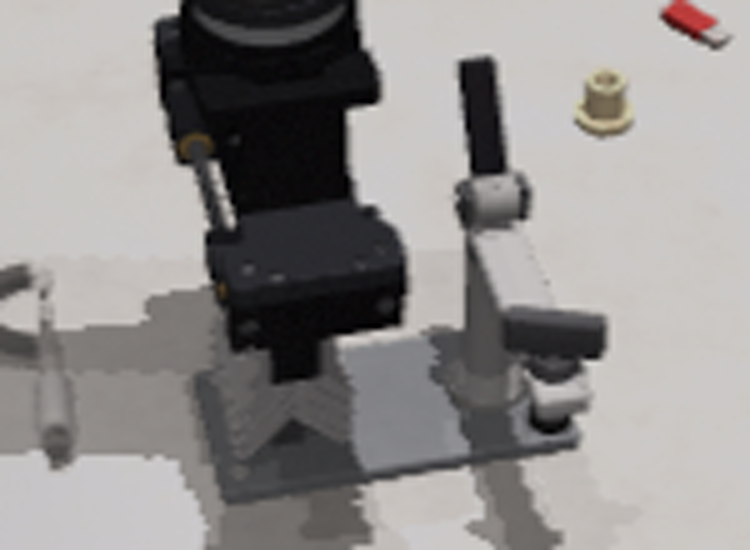

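The fourth section is seated on the pile and the clamp arm is fully aside. I'll release it, then squeeze the ends of the pile flush.

Request:
apply_moves:
  moves:
    - [0,0,0,0,0,0,1]
    - [0,0,0,0,0,0,1]
    - [0,0,0,0,0,0,1]
    - [0,0,0,0,0,0,1]
    - [0,0,0.06,0,0,0,1]
    - [0,0,0.13,0,0,0,1]
    - [0,0,0.13,0,0,0,1]
    - [0,0.002,0.13,0,0,0,0.62]
    - [0,0.002,0.13,0,0,0,0.62]
    - [0,0.002,0.13,0,0,0,0.62]
    - [0,0.002,0.13,0,0,0,0.62]
    - [0,0.002,0.13,0,0,0,0.62]
    - [0,0.002,0.13,0,0,0,0.62]
    - [0,0.002,0.13,0,0,0,0.62]
  grip_force: 12

```text
time_s: 37.25
tool_pos: [0.5074, -0.0022, 0.0458]
tool_rot: [179.9, 0.0, -172.7]
force: [-0.3, 2.4, 2.3]
grip_width: 0.0599
grasp_force: 12.0
```

Request:
apply_moves:
  moves:
    - [0,0,0,0,0,0,1]
    - [0,0,0,0,0,0,1]
    - [0,0,0,0,0,0,1]
    - [0,0,0,0,0,0,1]
    - [0,0,-0.25,0,0,0,1]
    - [0,0,-0.5,0,0,0,1]
    - [0,0,-0.75,0,0,0,1]
    - [0.05,0,-1,0,0,0,1]
    - [0.1,0,-1,0,0,0,1]
    - [0.1,0,-1,0,0,0,1]
    - [0.1,0,-1,0,0,0,1]
    - [0.1,0,-1,0,0,0,1]

```text
time_s: 38.45
tool_pos: [0.4866, -0.0055, 0.2435]
tool_rot: [-180.0, -0.2, -172.7]
force: [-0.5, 0.0, 0.9]
grip_width: 0.0874
grasp_force: 0.0
```

```bash
python3 - <<'E'
from h import *
s=env.get_obs(); print(s['tool_pos'],s['tool_rot'],s['grip_width'])
c,im=snap('wrist'); cv2.imwrite('pics/w6c.png',cv2.resize(im[120:300,220:420][...,::-1],None,fx=3.3,fy=3.3,interpolation=cv2.INTER_CUBIC))
for b in masks_of('wrist','angle_0')[:3]:
    ys,xs=np.nonzero(b['pixels']); print(b['location'],b['conf'],at_z(c,b['location'],.06))
print(boxes_of('wrist','wing')[:2], boxes_of('wrist','head')[:2])
print('exp ridge ends',[proj(c,fw(0,y,.0765)).round(1) for y in(-.03,.03)],[proj(c,fw(-.0283,y,.0147+.0297)).round(1) for y in(-.03,.03)])
E
```

```text
[ 0.48662485 -0.00554405  0.24354262] [-1.79991128e+02 -1.71492341e-01 -1.72683942e+02] 0.08743694658831587
[319.7, 232.1] 0.73 [ 0.50354475 -0.0042491   0.06      ]
[307.7, 200.9] 0.44 [ 0.47493737 -0.01929963  0.06      ]
[{'location': [209.7, 357.6], 'conf': 0.68}] [{'location': [252.9, 354.7], 'conf': 0.84}]
exp ridge ends [array([288., 240.]), array([353. , 239.9])] [array([290.2, 204.2]), array([350.8, 204.2])]
```

View pics/w6c.png

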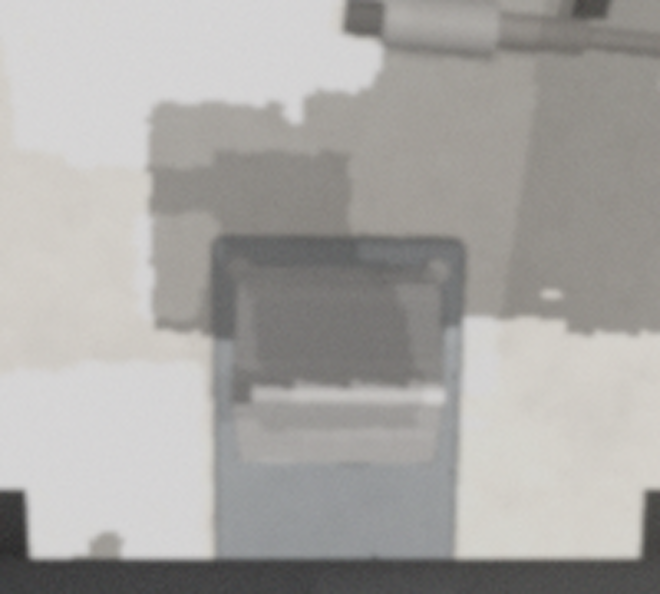

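The pile is nested with its ridge at row ≈240, as expected, and centred within about 2 mm. Next is the arm swing.

```bash
echo 'POST=fw(.1,0,0)[:2]' >> h.py; python3 - <<'E'
from h import *
f=np.radians(277.3); p=POST+.052*np.array([np.cos(f),np.sin(f)])
for z in(.24,.101): print(rel([*p,z],101.4,o=.7))
cp=np.array([*p,.101])
for q in list(range(270,186,-7))+[183,181]:
    f=np.radians(q); print(rel(np.r_[POST+.052*np.array([np.cos(f),np.sin(f)]),.101],min(max(q-180,17),101.4),cp,101.4,.42))
E
```

```text
[-0.6, -0.26, 0.021, 0.0, 0.0, 1.0, 0.7]
[-0.6, -0.26, 0.716, 0.0, 0.0, 1.0, 0.7]
[0.004, -0.033, -0.0, 0.0, 0.0, 0.133, 0.42]
[0.013, -0.063, -0.0, 0.0, 0.0, 0.214, 0.42]
[0.024, -0.093, -0.0, 0.0, 0.0, 0.296, 0.42]
[0.04, -0.121, -0.0, 0.0, 0.0, 0.377, 0.42]
[0.058, -0.146, -0.0, 0.0, 0.0, 0.458, 0.42]
[0.08, -0.17, -0.0, 0.0, 0.0, 0.54, 0.42]
[0.104, -0.19, -0.0, 0.0, 0.0, 0.621, 0.42]
[0.131, -0.207, -0.0, 0.0, 0.0, 0.703, 0.42]
[0.159, -0.221, -0.0, 0.0, 0.0, 0.784, 0.42]
[0.189, -0.232, -0.0, 0.0, 0.0, 0.866, 0.42]
[0.22, -0.238, -0.0, 0.0, 0.0, 0.947, 0.42]
[0.252, -0.241, -0.0, 0.0, 0.0, 0.982, 0.42]
[0.297, -0.239, -0.0, 0.0, 0.0, 0.982, 0.42]
[0.306, -0.237, -0.0, 0.0, 0.0, 0.982, 0.42]
```

Request:
apply_moves:
  moves:
    - [-0.2,-0.1,0.02,0,0,0.1,0.7]
    - [-0.4,-0.2,0.02,0,0,0.2,0.7]
    - [-0.6,-0.26,0.02,0,0,0.3,0.7]
    - [-0.6,-0.26,0.02,0,0,0.4,0.7]
    - [-0.6,-0.26,0.02,0,0,0.5,0.7]
    - [-0.6,-0.26,0.02,0,0,0.6,0.7]
    - [-0.6,-0.26,0.02,0,0,0.7,0.7]
    - [-0.6,-0.26,0.02,0,0,0.8,0.7]
    - [-0.6,-0.26,0.02,0,0,0.9,0.7]
    - [-0.6,-0.26,0.02,0,0,1,0.7]
    - [-0.6,-0.26,0.02,0,0,1,0.7]
    - [-0.6,-0.26,0.2,0,0,1,0.7]
    - [-0.6,-0.26,0.4,0,0,1,0.7]
    - [-0.6,-0.26,0.6,0,0,1,0.7]
    - [-0.6,-0.26,0.71,0,0,1,0.7]
    - [-0.6,-0.26,0.71,0,0,1,0.7]
    - [-0.6,-0.26,0.71,0,0,1,0.7]

```text
time_s: 40.35
tool_pos: [0.6132, -0.0419, 0.1037]
tool_rot: [-180.0, 0.0, 101.5]
force: [-0.2, 0.8, -0.3]
grip_width: 0.0611
grasp_force: 0.0
```

Request:
apply_moves:
  moves:
    - [0,0,0,0,0,0,0.42]
    - [0,0,0,0,0,0,0.42]
    - [0,0,0,0,0,0,0.42]
    - [0.004,-0.033,0,0,0,0.133,0.42]
    - [0.013,-0.063,0,0,0,0.214,0.42]
    - [0.024,-0.093,0,0,0,0.296,0.42]
    - [0.04,-0.121,0,0,0,0.377,0.42]
    - [0.058,-0.146,0,0,0,0.458,0.42]
    - [0.08,-0.17,0,0,0,0.54,0.42]
    - [0.104,-0.19,0,0,0,0.621,0.42]
    - [0.131,-0.207,0,0,0,0.703,0.42]
    - [0.159,-0.221,0,0,0,0.784,0.42]
    - [0.189,-0.232,0,0,0,0.866,0.42]
    - [0.22,-0.238,0,0,0,0.947,0.42]
    - [0.252,-0.241,0,0,0,0.982,0.42]
    - [0.275,-0.24,0,0,0,0.982,0.42]
    - [0.275,-0.24,0,0,0,0.982,0.42]

```text
time_s: 42.05
tool_pos: [0.5551, 0.0032, 0.1037]
tool_rot: [-180.0, -0.0, 17.1]
force: [0.1, -2.3, 0.1]
grip_width: 0.0365
grasp_force: 0.5
```

Request:
apply_moves:
  moves:
    - [0.004,-0.014,0,0,0,0,0.42]
    - [0.009,-0.029,0,0,0,0,0.42]
    - [0.009,-0.029,0,0,0,0,0.42]

```text
time_s: 42.35
tool_pos: [0.5547, 0.008, 0.1033]
tool_rot: [180.0, 0.1, 17.0]
force: [-1.9, -3.5, 0.7]
grip_width: 0.0366
grasp_force: 1.5
```

Request:
apply_moves:
  moves:
    - [0.004,-0.014,0,0,0,0,0.42]
    - [0.006,-0.02,0,0,0,0,0.42]
    - [0.006,-0.02,0,0,0,0,0.42]

```text
time_s: 42.65
tool_pos: [0.5548, 0.0084, 0.1033]
tool_rot: [179.7, 0.1, 16.8]
force: [-1.5, -10.0, 0.9]
grip_width: 0.0366
grasp_force: 4.7
```

Request:
apply_moves:
  moves:
    - [-0.005,0.025,0,0,0,0,0.5]
    - [-0.005,0.025,-0.2,0,0,0,0.6]
    - [-0.005,0.025,-0.4,0,0,0,0.6]
    - [-0.1,0,-0.49,0,0,-0.1,0.6]
    - [-0.237,-0.035,-0.49,0,0,-0.2,0.6]
    - [-0.237,-0.035,-0.49,0,0,-0.3,0.6]
    - [-0.237,-0.035,-0.49,0,0,-0.4,0.6]
    - [-0.237,-0.035,-0.49,0,0,-0.5,0.6]
    - [-0.237,-0.035,-0.49,0,0,-0.6,0.6]
    - [-0.237,-0.035,-0.49,0,0,-0.7,0.6]
    - [-0.237,-0.035,-0.49,0,0,-0.7,0.6]
    - [-0.237,-0.035,-0.49,0,0,-0.7,0.6]

```text
time_s: 43.85
tool_pos: [0.508, 0.0065, 0.2016]
tool_rot: [180.0, -0.1, 77.0]
force: [-0.7, 0.3, -0.4]
grip_width: 0.0522
grasp_force: 0.0
```

```bash
python3 - <<'E'
from h import *
s=env.get_obs(); print(s['tool_pos'],s['tool_rot'],s['grip_width'])
c,im=snap('wrist'); cv2.imwrite('pics/w7c.png',cv2.resize(im[120:330,190:450][...,::-1],None,fx=2.8,fy=2.8,interpolation=cv2.INTER_CUBIC))
for b in masks_of('wrist','wing')[:2]:
    ys,xs=np.nonzero(b['pixels']); W=np.array([at_z(c,p,.147)[:2]*1000 for p in np.c_[xs,ys]],np.float32); r=cv2.minAreaRect(W); print(b['conf'],b['location'],r)
print(proj(c,fw(0,0,.147)))
t,im=snap('side'); print('lever/ head side');
cv2.imwrite('pics/s3c.png',cv2.resize(im[200:310,255:385][...,::-1],None,fx=5.4,fy=5.4,interpolation=cv2.INTER_CUBIC))
E
```

```text
[0.50797512 0.00653331 0.20158587] [ 1.79971012e+02 -7.28542235e-02  7.69827483e+01] 0.05216233401087521
0.57 [325.2, 257.8] ((508.800048828125, 3.9545068740844727), (39.12395477294922, 19.959243774414062), 89.8292007446289)
[322.48734298 269.71618141]
lever/ head side
```

View pics/w7c.png

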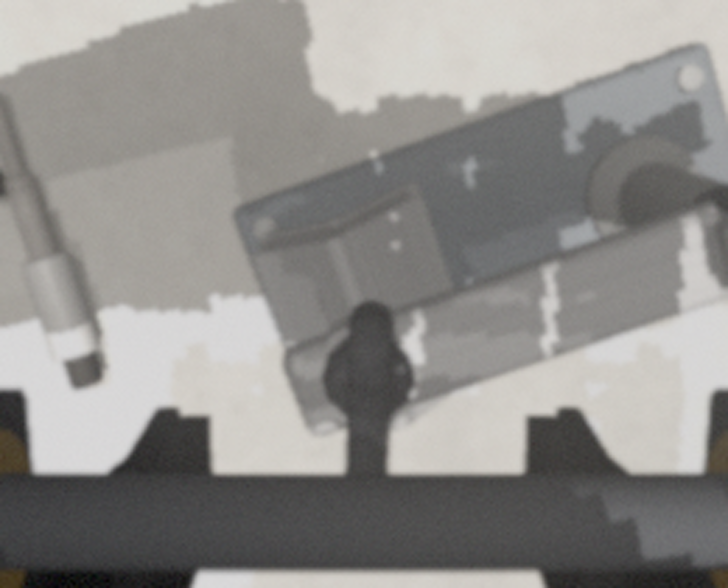

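The wing stands at crop x≈367, running nearly parallel to the tool's x axis (yaw ≈ 74.5°). That puts the nut at about 0.4 rad, and the arm is at its stop. I'll grip the wing.

Request:
apply_moves:
  moves:
    - [-0.047,0.006,0,0,0,0.029,0.6]
    - [-0.047,0.006,0.1,0,0,0.029,0.6]
    - [-0.047,0.006,0.25,0,0,0.029,0.6]
    - [-0.047,0.006,0.35,0,0,0.029,0.6]
    - [-0.047,0.006,0.4,0,0,0.029,0.6]
    - [-0.047,0.006,0.4,0,0,0.029,0.6]
    - [-0.047,0.006,0.4,0,0,0.029,0]
    - [-0.047,0.006,0.4,0,0,0.029,0]
    - [-0.047,0.006,0.4,0,0,0.029,0]
    - [-0.047,0.006,0.4,0,0,0.029,0]
    - [-0.047,0.006,0.4,0,0,0.029,0]
    - [-0.047,0.006,0.4,0,0,0.029,0]
    - [-0.047,0.006,0.4,0,0,0.029,0]
    - [-0.047,0.006,0.4,0,0,0.029,0]
    - [-0.047,0.006,0.4,0,0,0.029,0]
    - [-0.047,0.006,0.4,0,0,0.029,0]
  grip_force: 20

```text
time_s: 45.6
tool_pos: [0.5058, -0.0035, 0.1212]
tool_rot: [-179.9, 0.0, 74.7]
force: [-5.7, -0.2, 5.0]
grip_width: 0.0099
grasp_force: 20.0
```

```bash
python3 - <<'E'
from h import *
s=env.get_obs(); print({k:s[k] for k in ('tool_pos','tool_rot','grip_width','force','wrist_torque','grasp_force')})
E
```

```text
{'tool_pos': array([ 0.50576398, -0.00351167,  0.12121722]), 'tool_rot': array([-1.79871482e+02,  1.42931480e-02,  7.46610969e+01]), 'grip_width': 0.009914059533657489, 'force': array([-5.70288553, -0.16490505,  4.98035937]), 'wrist_torque': array([0.0350909 , 1.11985575, 0.12411174]), 'grasp_force': 20.000391327193938}
```

View pics/s3c.png

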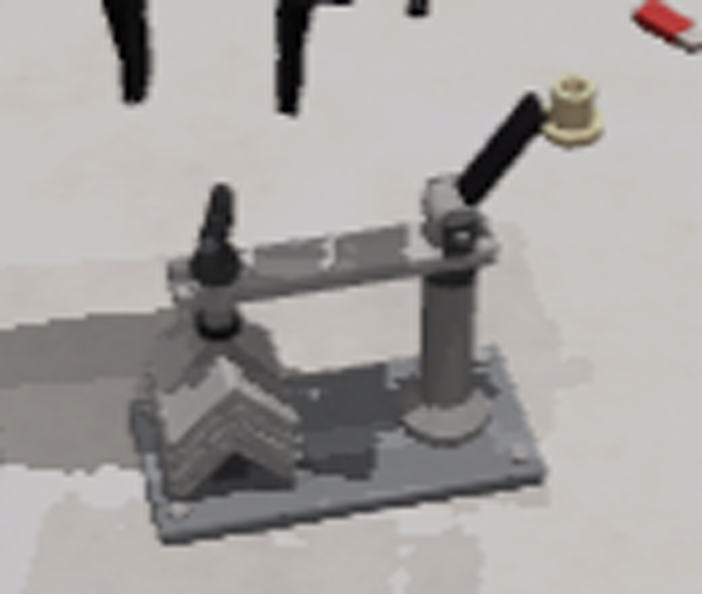

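Request:
apply_moves:
  moves:
    - [-0.002,-0.007,-0.01,0,0,0,0]
    - [-0.002,-0.007,-0.01,0,0,0,0]
    - [-0.002,-0.007,-0.01,0,0,0.08,0]
    - [-0.002,-0.007,-0.01,0,0,0.16,0]
    - [-0.002,-0.007,-0.01,0,0,0.24,0]
    - [-0.002,-0.007,-0.01,0,0,0.32,0]
    - [-0.002,-0.007,-0.01,0,0,0.4,0]
    - [-0.002,-0.007,-0.01,0,0,0.48,0]
    - [-0.002,-0.007,-0.01,0,0,0.56,0]
    - [-0.002,-0.007,-0.01,0,0,0.64,0]
    - [-0.002,-0.007,-0.01,0,0,0.7,0]
    - [-0.002,-0.007,-0.01,0,0,0.737,0]
    - [-0.002,-0.007,-0.01,0,0,0.737,0]
    - [-0.002,-0.007,-0.01,0,0,0.737,0]

```text
time_s: 47.0
tool_pos: [0.5054, -0.0033, 0.1229]
tool_rot: [-180.0, -0.0, 11.4]
force: [3.8, 3.0, -9.2]
grip_width: 0.0097
grasp_force: 20.0
```

```bash
python3 - <<'E'
from h import *
s=env.get_obs(); print({k:s[k] for k in ('tool_pos','tool_rot','grip_width','force','wrist_torque','grasp_force')})
t,im=snap('side'); 
cv2.imwrite('pics/s4c.png',cv2.resize(im[240:300,270:340][...,::-1],None,fx=9,fy=9,interpolation=cv2.INTER_CUBIC))
E
```

```text
{'tool_pos': array([ 0.50541452, -0.00330688,  0.12293113]), 'tool_rot': array([-1.79997099e+02, -2.69351576e-02,  1.14012198e+01]), 'grip_width': 0.009745332474158035, 'force': array([ 3.84178037,  2.95009132, -9.2012797 ]), 'wrist_torque': array([ 0.44484379, -0.3434611 ,  0.04860244]), 'grasp_force': 19.99896375462413}
```

View pics/s4c.png

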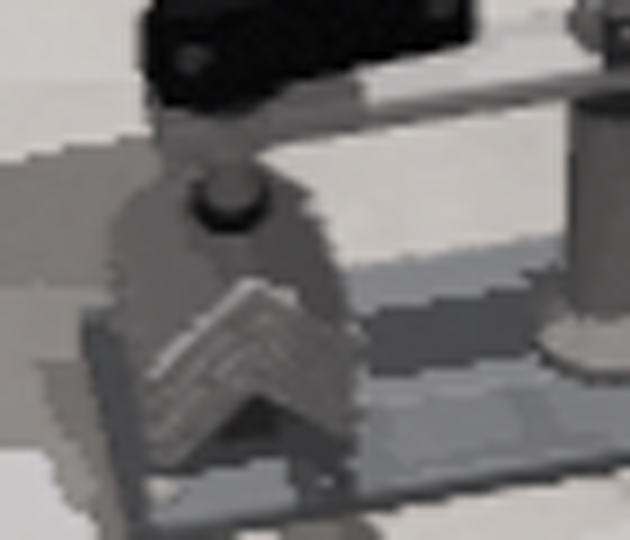

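```bash
python3 - <<'E'
from h import *
c=viewer.get_calibration('side')
cr=lambda P:((proj(c,P)-[270,240])*9).round()
o=np.array([c['position'][0],c['position'][1]])-FX; o=o/np.hypot(*o)*.01
for z in (.072,.0765,.08,.084,.087): print(z,'pad lower rim',cr([*(FX+o),z]),'pad L/R',cr([FX[0]-.01,FX[1],z]),cr([FX[0]+.01,FX[1],z]))
print('near ridge end',cr(fw(0,-.03,.0765)),'post foot',cr(fw(.1,0,.01)),'arm edge underside end',cr(fw(-.02,-.012,.105)), cr(fw(-.02,-.012,.117)),'arm@70',cr(fw(.07,-.012,.105)))
E
```

```text
0.072 pad lower rim [231. 248.] pad L/R [191. 224.] [269. 218.]
0.0765 pad lower rim [231. 235.] pad L/R [190. 211.] [269. 205.]
0.08 pad lower rim [230. 225.] pad L/R [190. 201.] [269. 195.]
0.084 pad lower rim [230. 213.] pad L/R [189. 189.] [269. 183.]
0.087 pad lower rim [230. 204.] pad L/R [189. 180.] [268. 174.]
near ridge end [255. 288.] post foot [604. 332.] arm edge underside end [158. 168.] [156. 132.] arm@70 [511. 111.]
```

The pad's lower rim is at crop row 232 against 235 predicted for contact, and the near end of the ridge reads 285 against 288. So the pad is just touching to within about 1 mm. I'll add a hair of turn, release and get round to the lever.

Request:
apply_moves:
  moves:
    - [0,0,0,0,0,0.025,0]
    - [0,0,0,0,0,0.05,0]
    - [0,0,0,0,0,0.05,0]
    - [0,0,0,0,0,0.05,0.7]
    - [0,0,0,0,0,0.05,0.7]
    - [0,0,0,0,0,0.05,0.7]
    - [0,0,0,0,0,0.05,0.7]
    - [0,0,-0.15,0,0,0.05,0.7]
    - [0,0,-0.3,0,0,0,0.7]
    - [0,0,-0.5,0,0,-0.1,0.7]
    - [0,0,-0.65,0,0,-0.2,0.7]
    - [0,0,-0.65,0,0,-0.3,0.7]
    - [0,0,-0.65,0,0,-0.4,0.7]
    - [0,0,-0.65,0,0,-0.5,0.7]
    - [0,0,-0.65,0,0,-0.6,0.7]
    - [0,0,-0.65,0,0,-0.7,0.7]
    - [0,0,-0.65,0,0,-0.8,0.7]
    - [0,0,-0.65,0,0,-0.9,0.7]
    - [0,0,-0.65,0,0,-1,0.7]
    - [0,0,-0.65,0,0,-1,0.7]

```text
time_s: 49.05
tool_pos: [0.5053, -0.004, 0.2536]
tool_rot: [180.0, -0.0, 97.3]
force: [-0.2, -0.5, -0.1]
grip_width: 0.0615
grasp_force: 0.0
```

Request:
apply_moves:
  moves:
    - [0,0,0,0,0,-0.1,0.7]
    - [0,0,0,0,0,-0.2,0.7]
    - [0,0,0,0,0,-0.3,0.7]
    - [0,0,0,0,0,-0.4,0.7]
    - [0,0,0,0,0,-0.5,0.7]
    - [0,0,0,0,0,-0.6,0.7]
    - [0,0,0,0,0,-0.7,0.7]
    - [0,0,0,0,0,-0.8,0.7]
    - [0,0,0,0,0,-0.9,0.7]
    - [0,0,0,0,0,-1,0.7]
    - [0,0,0,0,0,-1,0.7]
    - [0,0,0,0,0,-1,0.7]

```text
time_s: 50.25
tool_pos: [0.5053, -0.0038, 0.2535]
tool_rot: [180.0, 0.0, -177.1]
force: [0.8, -0.5, -0.9]
grip_width: 0.0611
grasp_force: 0.0
```

```bash
python3 - <<'E'
from h import *
s=env.get_obs(); print({k:s[k] for k in ('tool_pos','tool_rot','grip_width','force')})
c,im=snap('wrist')
for t in ('wing','lever_tip','head'): print(t,[(b['location'],b['conf'],at_z(c,b['location'],.147 if t=='wing' else .16)) for b in boxes_of('wrist',t)[:2]])
u=np.array([np.cos(YAW),np.sin(YAW)])
for b in masks_of('wrist','wing')[:1]:
    ys,xs=np.nonzero(b['pixels']); W=np.array([at_z(c,p,.147)[:2]*1000 for p in np.c_[xs,ys]],np.float32); print(cv2.minAreaRect(W))
c,im=snap('side')
print('lever tip side',[(b['location'],b['conf']) for b in boxes_of('side','lever_tip')[:2]], proj(c,np.r_[POST+u*.031,.1827]),proj(c,np.r_[POST+u*.016,.155]))
for z in (.22,.1525): print(rel(np.r_[POST+u*.025,z],187.3,o=.7))
E
```

```text
{'tool_pos': array([ 0.505302  , -0.00379263,  0.25345675]), 'tool_rot': array([ 1.79991076e+02,  8.44178191e-03, -1.77131057e+02]), 'grip_width': 0.06114705181975565, 'force': array([ 0.8493579 , -0.49874238, -0.94817141])}
wing [([324.4, 229.9], 0.8, array([ 0.50264065, -0.00087737,  0.147     ]))]
lever_tip [([329.1, 341.1], 0.96, array([0.58757201, 0.00700921, 0.16      ]))]
head [([325.2, 260.5], 0.83, array([0.52241577, 0.00060048, 0.16      ]))]
((504.389404296875, -2.2399778366088867), (45.4300422668457, 20.173673629760742), 2.364886999130249)
lever tip side [([343.1, 231.2], 0.69), ([294.6, 282.7], 0.27)] [352.86220736 217.99759377] [345.79114594 228.83556136]
[-0.632, 0.049, 0.167, 0.0, 0.0, -0.049, 0.7]
[-0.632, 0.049, 0.504, 0.0, 0.0, -0.049, 0.7]
```

Request:
apply_moves:
  moves:
    - [-0.2,0.01,0,0,0,-0.02,0.7]
    - [-0.4,0.03,0,0,0,-0.049,0.7]
    - [-0.632,0.049,0.1,0,0,-0.049,0.7]
    - [-0.632,0.049,0.17,0,0,-0.049,0.7]
    - [-0.632,0.049,0.17,0,0,-0.049,0.7]
    - [-0.632,0.049,0.3,0,0,-0.049,0.7]
    - [-0.632,0.049,0.4,0,0,-0.049,0.7]
    - [-0.632,0.049,0.5,0,0,-0.049,0.7]
    - [-0.632,0.049,0.5,0,0,-0.049,0]
    - [-0.632,0.049,0.5,0,0,-0.049,0]
    - [-0.632,0.049,0.5,0,0,-0.049,0]
    - [-0.632,0.049,0.5,0,0,-0.049,0]
    - [-0.632,0.049,0.5,0,0,-0.049,0]
    - [-0.632,0.049,0.5,0,0,-0.049,0]
    - [-0.632,0.049,0.5,0,0,-0.049,0]
    - [-0.632,0.049,0.5,0,0,-0.049,0]
    - [-0.632,0.049,0.5,0,0,-0.049,0]
  grip_force: 10

```text
time_s: 52.3
tool_pos: [0.6312, 0.0127, 0.1537]
tool_rot: [-180.0, 0.0, -172.6]
force: [0.5, 0.5, 3.4]
grip_width: 0.018
grasp_force: 10.0
```

Request:
apply_moves:
  moves:
    - [0,0,0,0,0,0,0]
    - [-0.021,0,0.014,0,0,0,0]
    - [-0.041,0,0.029,0,0,0,0]
    - [-0.058,0,0.047,0,0,0,0]
    - [-0.075,0,0.066,0,0,0,0]
    - [-0.09,0,0.087,0,0,0,0]
    - [-0.101,0,0.108,0,0,0,0]
    - [-0.112,0,0.13,0,0,0,0]
    - [-0.118,0,0.155,0,0,0,0]
    - [-0.123,0,0.18,0,0,0,0]
    - [-0.126,0,0.205,0,0,0,0]
    - [-0.126,0,0.22,0,0,0,0]
    - [-0.126,0,0.232,0,0,0,0]
    - [-0.126,0,0.232,0,0,0,0]
  grip_force: 20

```text
time_s: 53.7
tool_pos: [0.6566, 0.0159, 0.1075]
tool_rot: [-180.0, 0.1, -172.6]
force: [1.6, -1.4, 3.6]
grip_width: 0.0177
grasp_force: 20.0
```

Request:
apply_moves:
  moves:
    - [0,0,0.01,0,0,0,0]
    - [0,0,0.02,0,0,0,0]
    - [0,0,0.02,0,0,0,0]

```text
time_s: 54.0
tool_pos: [0.6571, 0.0159, 0.1057]
tool_rot: [180.0, 0.1, -172.6]
force: [-3.1, -1.4, 15.1]
grip_width: 0.0177
grasp_force: 20.0
```

Force rose to 15 N, so the lever is at its stop. I'll release, retreat and inspect.

Request:
apply_moves:
  moves:
    - [0,0,-0.01,0,0,0,0]
    - [0,0,-0.01,0,0,0,0.7]
    - [0,0,-0.01,0,0,0,0.7]
    - [0,0,-0.01,0,0,0,0.7]
    - [0,0,-0.01,0,0,0,0.7]
    - [0,0,-0.01,0,0,0,0.7]
    - [0,0,-0.2,0,0,0,0.7]
    - [0,0,-0.4,0,0,0,0.7]
    - [0,0,-0.65,0,0,0,0.7]
    - [0.25,0,-0.7,0,0,0,0.7]
    - [0.5,0,-0.7,0,0,0,0.7]
    - [0.7,0,-0.7,0,0,0,0.7]
    - [0.7,0,-0.7,0,0,0,0.7]
    - [0.7,0,-0.7,0,0,0,0.7]
    - [0.7,0,-0.7,0,0,0,0.7]

```text
time_s: 55.5
tool_pos: [0.518, -0.0011, 0.2433]
tool_rot: [-180.0, 0.1, -172.6]
force: [0.5, -0.1, 0.1]
grip_width: 0.0611
grasp_force: 0.0
```

```bash
python3 - <<'E'
from h import *
s=env.get_obs(); print(s['tool_pos'],s['force'])
a=viewer.read_camera('side')[205:305,260:380]; b=viewer.read_camera('wrist')[150:360,200:430]
A=cv2.resize(a,(600,500),interpolation=cv2.INTER_CUBIC)[:, :400*1]
cv2.imwrite('pics/f.png',np.hstack([cv2.resize(a,(440,367),interpolation=cv2.INTER_CUBIC),cv2.resize(b,(360,367))])[...,::-1])
c=viewer.get_calibration('side'); u=np.array([np.cos(YAW),np.sin(YAW)])
for th in (.9,.97,1.05): d=th+.52; print(th,((proj(c,np.r_[POST+u*.063*np.sin(d),.128+.063*np.cos(d)])-[260,205])*3.667).round())
E
```

```text
[ 0.5180063  -0.00112706  0.24327272] [ 0.49418857 -0.06992642  0.1281934 ]
0.9 [386.  98.]
0.97 [386. 104.]
1.05 [386. 110.]
```

View pics/f.png

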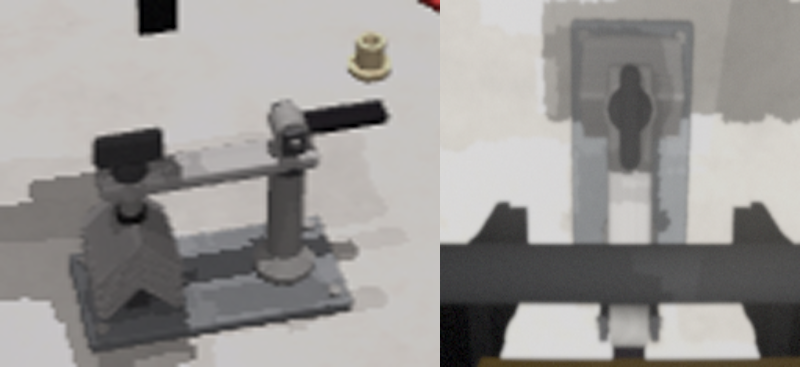

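The lever tip is at (385,112), which is level and closed. The arm lies along the plate, and the wing is parallel to it (nut ≈ 1.57 rad, touch computed at 1.5). The robot is clear of everything.

```bash
python3 -c "
from cell import env
print(env.sign_off())"
```

```text
the job is handed in; nothing more can be done
None
```

I handed the job in at about 56 s: all four offcuts are nested and centred on the saddle, the arm is at its stop, the nut was set to touch with the lever open, and the lever is fully closed. The hand-in gave no verdict, and I worked out the pad force (about 10 N) from the nut angle rather than measuring it.

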